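# Change drawers on an interlocked gauge cabinet and rack a gauge block

### The arm

A 6-joint arm with a two-finger parallel gripper is mounted at the origin on a cart in front of the work surface, level with it; the furniture and walls round the work are solid. World frame = base frame: x ahead of the robot, y to its left, z up, the work surface at z = 0. Lengths are in m, angles in rad, forces in N, time in s.
With the tool pointing down it reaches from about 0.325 to 0.925 m from the base axis. Payload 3.1 kg.
Tool frame: the origin (TCP) lies midway between the tips of the shut fingers; the grasp point (between the pads) lies 19 mm behind it; y points along the fingers, z is the direction in which the jaws open and shut, and the axes are right-handed (so a half turn about y gives the same grasp; the last joint's range is limited). The gripper opens to 85 mm and grips with 20 to 120 N. Pads are 22 mm wide; open, the fingers measure 114 mm over their backs; the gripper's body (76 mm by 85 mm) begins 54 mm behind the grasp point. The pads swing forward as they close: fully open they stand 13 mm farther back than shut.
Start: joints at [-1.438, 0.217, 1.613, -0, 1.311, -0.112], TCP at [0.151, -0.606, 0.231] pointing down, gripper open.
Joint ranges: [-2.75, 2.75], [-0.78, 2.1], [0.31, 2.55], [-1.13, 4.27], [0.13, 2.63], [-2.58, 2.58]. Speed limits (rad/s): [2.79, 2.79, 3.14, 3.14, 3.14, 3.14].

### API

Orientations are given as a rotation vector (axis times angle).
In Python, from workcell import readout, capture, camera_info, arm gives the robot as it stands. The module is installed in compiled form; this text tells all that it offers.
- The arm moves only by the tool send_rows, never from a script. Its argument "steps" is one flat list of numbers, 4 for each row, row after row: the shift along the tool's x, y, z in m, then the turn about the tool's y in units of 5 degrees (1.0 is 5 degrees). A call has 1 to 10 rows; each row is the pose to reach, as a shift and turn from the pose measured when the call began, along the tool's axes at that moment; what a row does not reach only later rows make up. A row lasts 1/12 s, in which the tool goes at most 41.7 mm and 7.16 degrees, less where a joint would pass 70% of its speed; a pose out of reach is approached as far as the arm can. A call with a gripper value outside its range is refused whole. "jaw" is the opening, from 0 (shut) to 1 (fully open), set as the call begins (left out, the last holds). The fingers move at their own pace and stop on an object; the grip force is fixed at half the most. Time passes only in rows, so rows that repeat a pose let the fingers close. It gives the time, the measured TCP pose, the force and the opening at its end, in the units of the state.
- readout.read_state(): the state, without advancing time (a new reading comes with each control period).
- capture(name): name is "scene" or "top" or "wrist"; returns the picture (480x640x3 uint8, red, green, blue); there is no depth.
- camera_info(name): a dict with "intrinsics" (3x3 intrinsics, pixels), "distortion" ([k1, k2, p1, p2, k3] as OpenCV has them; the pictures are not rectified), "R" (3x3) and "t" (3): a world point X has camera coordinates R X + t. Camera axes: x right, y down, z forward; pixel columns grow to the right and rows downward; lengths in m; the calibration is good to about 2 mm. A picture is of the moment at which its call begins: read the wrist's pose just before it. camera_info takes no time and is no camera call; for the wrist camera it gives the pose at the moment of the call.
- arm.close_job(): hands the job in, once; it reports no verdict.
The state is a dict: "t": time; "qpos": joint angles; "joint_velocities": joint speeds; "effort": joint torques, N m; "tool_pos": TCP position; "tcp_rot": TCP orientation; "ft_force": force on the tool from outside, world axes, zero at the start; "wrist_torque": the same for the moment, N m; "opening": opening from 0.0 (shut) to 1.0 (fully open).
Only numpy, scipy, OpenCV 4.12 (cv2) and the standard library are available. Lean on these libraries where they do the work, as an engineer would, in place of code of your own. Each camera call takes 0.05 s, during which the arm holds its last target.

### The job

The left drawer of the small gauge cabinet was left open, and the cabinet's interlock lets only one drawer out at a time. Push that drawer fully home, pull the right drawer out to its stop, and stand the tall gauge block from the desk in the empty front slot of the wooden rack inside, right down on the slot's floor. Leave the right drawer out, as more blocks will follow, and do not disturb the two smaller gauge blocks on the desk.

Things in the scene. Friction and masses are not known exactly. Their poses are not given: they have to be found in the camera images.
- drawer_left (a joint): Slide of the upper left drawer of the grey steel cabinet on the desk (cabinet 264 mm wide, 140 mm deep without handles, 114 mm high, fixed to the desk; two pale-fronted drawers side by side over one wide bottom drawer that is locked and not used). In m: 0 = shut, 0.085 = out to its stop. It moves against about 2 N of friction and stays where it is left.
- drawer_right (a joint): Slide of the upper right drawer, same size and values. While the left drawer is out more than 2 or 3 mm, a steel pin between the drawers blocks this one: it gives only 2 to 8 mm. Once the left one is home it moves against 2 to 5 N and stays where it is left. While it is out it blocks the left one in the same way.
- drawer_left_handle (a point): Middle of the left drawer's bow handle: a level steel bar 9 mm thick, straight for 60 mm along this point's y, 35 mm in front of the drawer's front (front: 127 mm wide, from 30 mm below to 17 mm above), 22 mm below the cabinet's top. Moves with the drawer. Axes: -x is the way drawers pull out, y to the left, z up. The bottom drawer's handle is 58 mm lower, midway between the two.
- drawer_right_handle (a point): Middle of the right drawer's bow handle, same form and axes; 128 mm to the right of the left one when both are shut. Each handle has a leg back to the front 36 mm either side of its middle. Each drawer's tray is 104 mm wide; its side walls end 5 mm below the handle's middle line.
- rack_slot (a point): Middle of the floor of the empty slot, the front one of three, in the wooden rack in the right drawer (moves with it; axes as the handles'). Slot: 11 mm wide along x, 10 mm deep, lips rounded (2 mm), running along y and open at both ends of the 36 mm wide rack. It lies 71 mm behind the handle and 18 mm lower. The next slot, 28 mm behind, holds a 28 mm high block of the same 9 x 30 mm section.
- tall_block_center (a point): Centre of the tall gauge block: plain steel, 9 mm (its x) by 30 mm (its y), 25 mm high (its z), standing loose on the desk, so the centre is 12.5 mm above its underside. It goes into the slot as it stands, its 30 mm side along the slot.
- block_10_center (a point): Centre of a smaller steel gauge block lying on the desk, 10 x 30 mm and 10 mm high. Leave it alone.
- block_8_center (a point): Centre of the smallest steel gauge block lying on the desk, 9 x 30 mm and 8 mm high. Leave it alone.

How it is judged:
By the outcome, as a careful person would: the job done as asked, in the order asked, and still so for the second after the job is handed in, with the robot touching nothing.
It also fails if it takes over 61 s, if anything falls off the work surface, if the arm or the gripper's body presses on something with over 40 N, if the wrist force passes 120 N, or if a joint passes its speed limit or range.

## Working session

There is one attempt and no reset: what is moved stays moved. The work goes in short steps, Python scripts to look and compute and a tool call to move; the robot and the scene stay as the last step left them, time stands still between calls to the robot, and variables do not carry over. Pictures are saved under pics/ and viewed, and the job is handed in when it is done.

Besides the shell and the picture viewer there is one more tool, called after ">>>" by a JSON object that holds its "op" and its "data", one argument or row to a line. send_rows: Moves the arm, as the interface text tells. Its arguments: {"type":"object","properties":{"steps":{"type":"array","items":{"type":"number"}},"jaw":{"type":"number"}},"required":["steps"]}

```bash
mkdir -p pics; python3 - <<'E'
from workcell import readout, capture, camera_info, arm
import cv2, numpy as np
s=readout.read_state();print(s)
for n in ["scene","top","wrist"]:
    im=capture(n);cv2.imwrite(f"pics/{n}0.png",im[:,:,::-1]);c=camera_info(n)
    print(n,c)
E
```

```text
{'t': 0.0, 'qpos': array([-1.43818929e+00,  2.17780750e-01,  1.61492578e+00,  1.28460540e-05,
        1.31129897e+00, -1.12200887e-01]), 'joint_velocities': array([1.59396118e-03, 8.71227925e-04, 5.01612980e-04, 6.13272516e-05,
       2.25498909e-04, 1.99413756e-03]), 'effort': array([-5.56360446e-04, -3.96844518e+01, -3.03853619e+01, -1.99874598e-04,
        9.65444895e-03, -8.27379722e-06]), 'tool_pos': array([ 0.1513977 , -0.6055476 ,  0.22995614]), 'tcp_rot': array([-0.2572788 ,  2.09384117, -2.08875713]), 'ft_force': array([ 0.06434581, -1.15135571,  1.6308338 ]), 'wrist_torque': array([-0.01338936, -0.00160046, -0.01550373]), 'opening': 0.9929181097426372}
scene {'intrinsics': array([[483.00546182,   0.        , 327.82951664],
       [  0.        , 483.00546182, 241.22529793],
       [  0.        ,   0.        ,   1.        ]]), 'distortion': array([-0.06510918,  0.        ,  0.        ,  0.        ,  0.        ]), 'R': array([[-0.91203528, -0.40975426, -0.01712005],
       [-0.15617847,  0.38561722, -0.90934462],
       [ 0.37920962, -0.82668059, -0.41569131]]), 't': array([0.
[... 269 characters left out ...]
  0.        ,  0.        ]), 'R': array([[ 0.01178254, -0.99992658, -0.00282916],
       [-0.9816626 , -0.01102888, -0.19030741],
       [ 0.19026223,  0.00501959, -0.98172047]]), 't': array([-0.00579257,  0.49743824,  0.83039858])}
wrist {'intrinsics': array([[375.79028871,   0.        , 322.40897285],
       [  0.        , 375.79028871, 240.55111167],
       [  0.        ,   0.        ,   1.        ]]), 'distortion': array([-0.03606659,  0.        ,  0.        ,  0.        ,  0.        ]), 'R': array([[ 0.24375234, -0.96983308, -0.00293272],
       [-0.91972161, -0.23211498,  0.3165988 ],
       [-0.30772871, -0.07447441, -0.94855501]]), 't': array([-0.62337667, -0.04187213,  0.38057672])}
```

View pics/scene0.png

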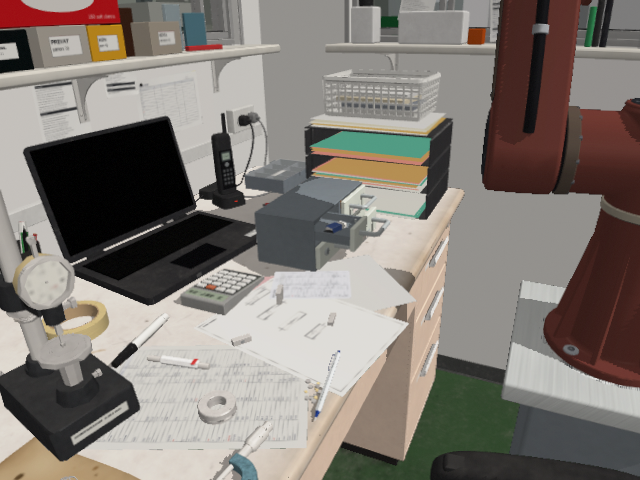

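View pics/top0.png

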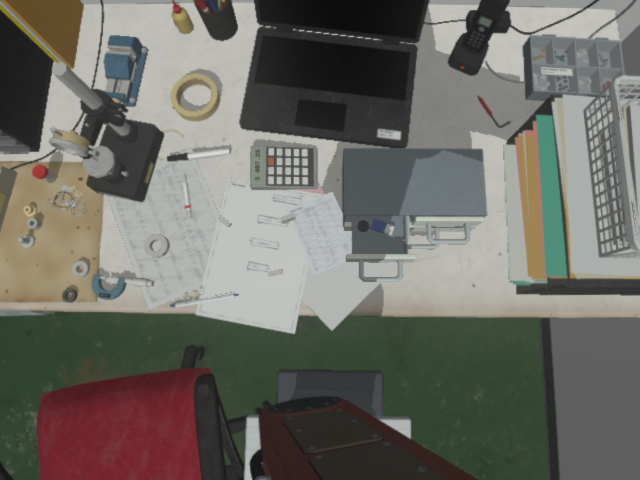

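View pics/wrist0.png

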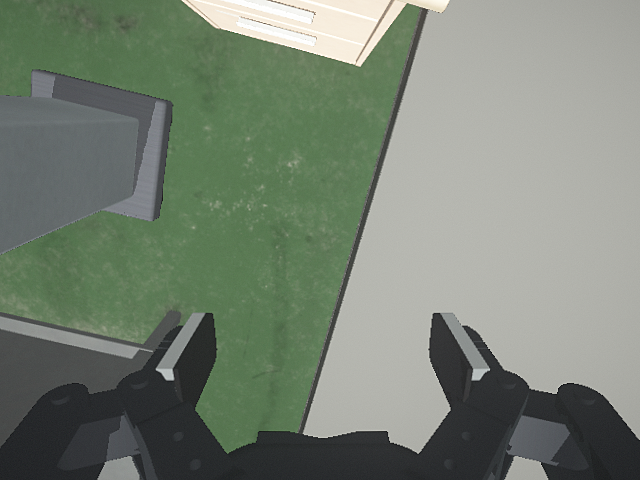

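```bash
python3 - <<'E'
import cv2
a=cv2.imread("pics/top0.png");cv2.imwrite("pics/top0a.png",cv2.resize(a[140:300,320:500],None,fx=4,fy=3.75,interpolation=cv2.INTER_CUBIC))
cv2.imwrite("pics/top0b.png",cv2.resize(a[180:300,200:340],None,fx=5,fy=5,interpolation=cv2.INTER_CUBIC))
a=cv2.imread("pics/scene0.png");cv2.imwrite("pics/scene0a.png",cv2.resize(a[170:350,220:420],None,fx=4,fy=3.3333,interpolation=cv2.INTER_CUBIC)[:600])
E
```

```text
(no output)
```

View pics/top0a.png

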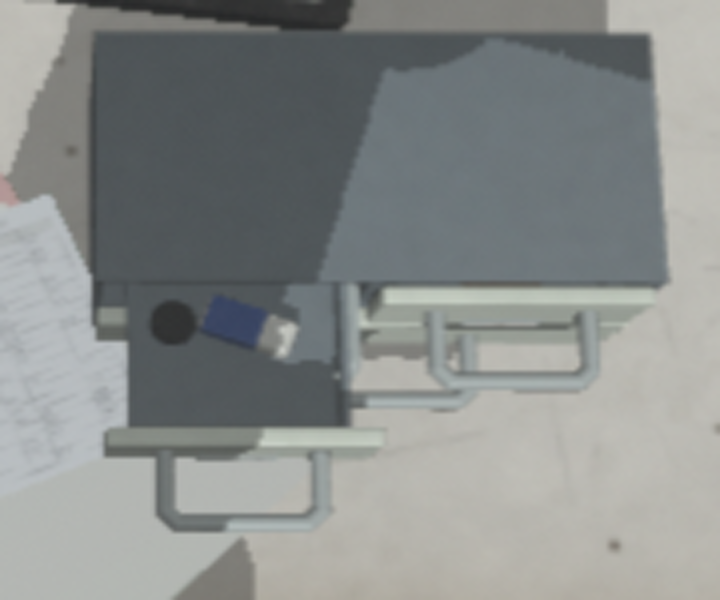

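View pics/top0b.png

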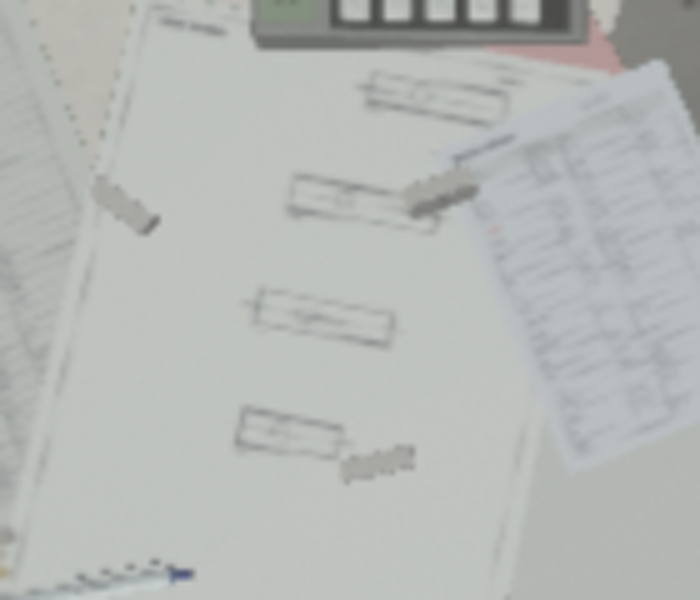

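View pics/scene0a.png

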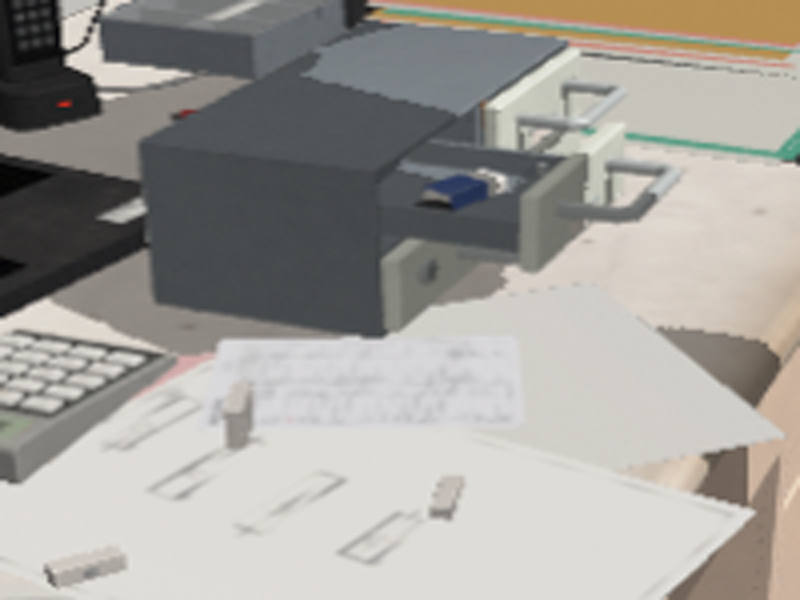

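```bash
cat > h.py <<'E'
from workcell import readout, capture, camera_info, arm
import cv2, numpy as np
from scipy.spatial.transform import Rotation as Ro
def ray(c,px):
    u=cv2.undistortPoints(np.array([[px]],float),c["intrinsics"],c["distortion"])[0,0]
    R=np.array(c["R"]);o=-R.T@c["t"];return o,R.T@np.array([u[0],u[1],1])
def onz(c,px,z):
    o,d=ray(c,px);return o+d*(z-o[2])/d[2]
def proj(c,X):
    r=cv2.Rodrigues(np.array(c["R"]))[0]
    return cv2.projectPoints(np.array(X,float).reshape(-1,3),r,np.array(c["t"]),c["intrinsics"],c["distortion"])[0][:,0]
def tw():
    s=readout.read_state();return s["tool_pos"],Ro.from_rotvec(s["tcp_rot"]),s
E
python3 - <<'E'
from h import *
np.set_printoptions(precision=4,suppress=True)
t=camera_info("top");s=camera_info("scene")
f=lambda x,y:(320+x/4,140+y/3.75)
for n,p,z in [("LH l",f(170,524),.092),("LH r",f(322,522),.092),("RH l",f(440,381),.092),("RH r",f(592,381),.092),("bl",f(95,33),.114),("br",f(650,33),.114),("fl",f(92,281),.114),("fr",f(667,284),.114)]: print(n,onz(t,p,z))
g=lambda x,y:(200+x/5,180+y/5)
print("tall top",onz(t,g(440,190),.025),onz(t,g(412,196),.025),onz(t,g(472,178),.025))
print("b",onz(t,g(378,464),.01),"b",onz(t,g(125,205),.009))
print("desk edge",onz(t,(300,316),0), onz(t,(450,290),0))
p,R,st=tw();print(p,R.as_matrix())
E
```

```text
LH l [ 0.4074 -0.06    0.092 ]
LH r [ 0.4091 -0.1294  0.092 ]
RH l [ 0.4795 -0.1855  0.092 ]
RH r [ 0.4803 -0.2565  0.092 ]
bl [ 0.6512 -0.0238  0.114 ]
br [ 0.6549 -0.2862  0.114 ]
fl [ 0.5232 -0.0231  0.114 ]
fr [ 0.5248 -0.2867  0.114 ]
tall top [0.5371 0.0862 0.025 ] [0.5345 0.0975 0.025 ] [0.5422 0.0734 0.025 ]
b [0.4271 0.1094 0.01  ] b [0.5331 0.2181 0.009 ]
desk edge [0.342  0.0589 0.    ] [ 0.397  -0.2437  0.    ]
[ 0.1514 -0.6057  0.2302] [[-0.9702 -0.0003  0.2424]
 [-0.2424  0.0019 -0.9702]
 [-0.0002 -1.     -0.0019]]
```

```bash
cat >> h.py <<'E'
def go(X,yaw=None):
    "shift in tool axes (mm) and turn (units 5deg) to put TCP at X with tool z at world yaw (deg)"
    p,R,s=tw();d=R.inv().apply(np.array(X)-p)
    z=R.as_matrix()[:,2];cur=np.degrees(np.arctan2(z[1],z[0]))
    y=0 if yaw is None else -((yaw-cur+180)%360-180)/5
    print("shift mm",np.round(d*1000,1),"turn",round(y,2),"| tcp",p.round(4),"yaw",cur.round(2),"t",s["t"],"F",s["ft_force"].round(1),"op",round(s["opening"],3))
E
python3 - <<'E'
from h import *
go([.36,-.095,.2],0)
c=camera_info("wrist");p,R,s=tw();o=-np.array(c["R"]).T@c["t"];print(R.inv().apply(o-p), R.as_matrix().T@np.array(c["R"]).T)
E
```

```text
shift mm [-326.2   31.1 -444.9] turn -15.19 | tcp [ 0.1514 -0.6057  0.2302] yaw -75.97 t 0.15 F [-0.2  0.1  0.1] op 1.004
[-0.08162867 -0.14218251 -0.00027602] [[-1.43105837e-03  9.48495866e-01  3.16786275e-01]
 [ 1.01662785e-03 -3.16785056e-01  9.48496808e-01]
 [ 9.99998459e-01  1.67940805e-03 -5.10929405e-04]]
```

>>> {"op": "send_rows", "data": {
  "steps": [-0.025,0,-0.032,-1.1,-0.05,0,-0.064,-2.2,-0.075,0,-0.096,-3.3,-0.1,0,-0.128,-4.4,-0.125,0,-0.16,-5.5,-0.15,0,-0.192,-6.6,-0.175,0,-0.225,-7.7,-0.2,0,-0.258,-8.8,-0.22,0,-0.29,-9.9,-0.24,0.0,-0.32,-11],
  "jaw": 0.3
}}

```text
t: 0.98
tool_pos: [0.3067, -0.2349, 0.2306]
tcp_rot: [-1.015, 1.472, -1.468]
ft_force: [1.0, -0.6, -0.2]
opening: 0.299
```

```bash
python3 - <<'E'
from h import *
go([.365,-.095,.2],0); print(readout.read_state()["qpos"])
E
```

```text
shift mm [-151.4   30.9    5.1] turn -4.14 | tcp [ 0.3067 -0.2349  0.2306] yaw -20.71 t 0.9833 F [ 1.  -0.6 -0.2] op 0.299
[-8.36789208e-01 -3.31335569e-01  2.13623486e+00  1.39889676e-03
  1.33851584e+00 -4.75683869e-01]
```

>>> {"op": "send_rows", "data": {
  "steps": [-0.03,0.006,0.001,-0.83,-0.06,0.012,0.002,-1.66,-0.09,0.018,0.003,-2.5,-0.12,0.024,0.004,-3.3,-0.151,0.031,0.005,-4.1,-0.151,0.031,0.005,-4.1]
}}

```text
t: 1.48
tool_pos: [0.3647, -0.0905, 0.1982]
tcp_rot: [-1.208, 1.21, -1.201]
ft_force: [0.0, 0.3, -0.0]
opening: 0.304
```

```bash
python3 - <<'E'
from h import *
go([.365,-.095,.2],0)
c=camera_info("wrist");im=capture("wrist");cv2.imwrite("pics/w1.png",im[:,:,::-1]);np.save("w1.npy",c)
E
```

```text
shift mm [ 4.5 -1.8  0.3] turn 0.05 | tcp [ 0.3647 -0.0905  0.1982] yaw 0.25 t 1.4833 F [ 0.   0.3 -0. ] op 0.304
```

View pics/w1.png

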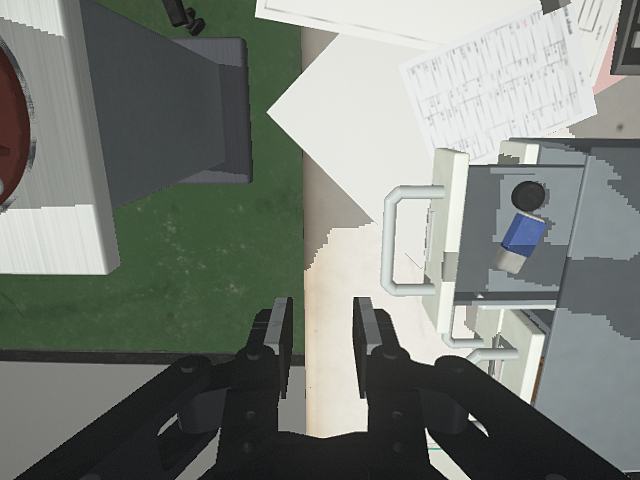

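```bash
python3 - <<'E'
from h import *
c=np.load("w1.npy",allow_pickle=True).item()
for p,z in [((390,205),.092),((390,280),.092),((383,240),.092),((397,240),.092),((399,190),.092),((420,289),.092)]: print(p,onz(c,p,z).round(4))
for p in [(440,155),(435,330)]: print(onz(c,p,.109).round(4))
go([.375,-.095,.078],0)
E
```

```text
(390, 205) [ 0.4102 -0.0652  0.092 ]
(390, 280) [ 0.4136 -0.1204  0.092 ]
(383, 240) [ 0.4068 -0.0901  0.092 ]
(397, 240) [ 0.4166 -0.09    0.092 ]
(399, 190) [ 0.4156 -0.0549  0.092 ]
(420, 289) [ 0.436  -0.1275  0.092 ]
[ 0.4357 -0.0302  0.109 ]
[ 0.4446 -0.1512  0.109 ]
shift mm [  2.7 120.7  10.9] turn 0.02 | tcp [ 0.3644 -0.0927  0.1988] yaw 0.1 t 1.5333 F [-0.2 -1.1  0.7] op 0.302
```

>>> {"op": "send_rows", "data": {
  "steps": [0.001,0.03,0.005,0,0.002,0.06,0.01,0,0.003,0.09,0.011,0,0.003,0.12,0.011,0,0.003,0.12,0.011,0,0.003,0.12,0.011,0],
  "jaw": 0
}}

```text
t: 2.03
tool_pos: [0.3732, -0.0953, 0.0775]
tcp_rot: [-1.21, 1.217, -1.202]
ft_force: [0.2, -1.1, -0.0]
opening: 0.0
```

```bash
python3 - <<'E'
from h import *
go([.375,-.095,.079],0)
im=capture("scene");cv2.imwrite("pics/s1.png",cv2.resize(im[150:300,220:420,::-1],None,fx=4,fy=4))
im=capture("wrist");cv2.imwrite("pics/w2.png",im[:,:,::-1])
E
```

```text
shift mm [-0.3 -1.5  1.8] turn 0.0 | tcp [ 0.3732 -0.0953  0.0775] yaw 0.01 t 2.0333 F [ 0.2 -1.1 -0. ] op 0.0
```

View pics/s1.png

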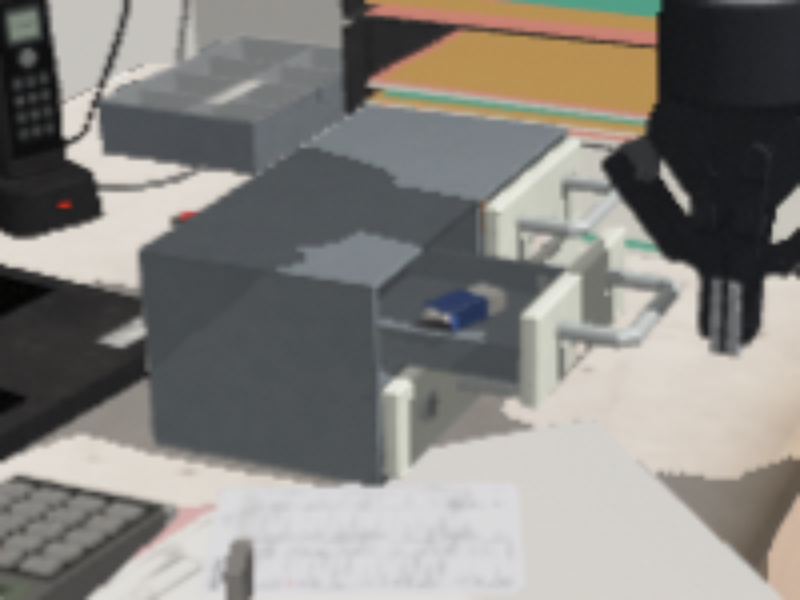

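View pics/w2.png

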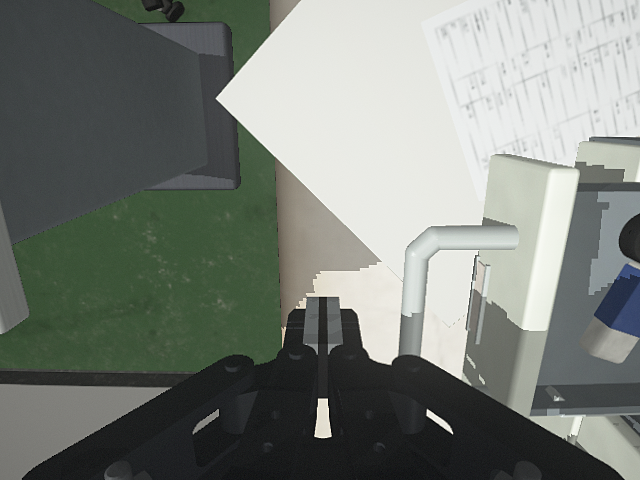

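>>> {"op": "send_rows", "data": {
  "steps": [0,0,0.008,0,0,0,0.016,0,0,0,0.024,0,0,0,0.032,0,0,0,0.04,0,0,0,0.048,0,0,0,0.056,0,0,0,0.064,0,0,0,0.072,0,0,0,0.076,0]
}}

```text
t: 2.97
tool_pos: [0.4532, -0.0961, 0.08]
tcp_rot: [-1.207, 1.21, -1.207]
ft_force: [-2.2, 0.8, 1.0]
opening: 0.002
```

```bash
python3 - <<'E'
from h import *
go([.47,-.095,.079],0)
im=capture("scene");cv2.imwrite("pics/s2.png",cv2.resize(im[150:300,220:420,::-1],None,fx=4,fy=4))
im=capture("wrist");cv2.imwrite("pics/w3.png",im[:,:,::-1])
E
```

```text
shift mm [-1.1  1.  16.8] turn 0.01 | tcp [ 0.4532 -0.0961  0.08  ] yaw 0.04 t 2.9667 F [-2.2  0.8  1. ] op 0.002
```

View pics/w3.png

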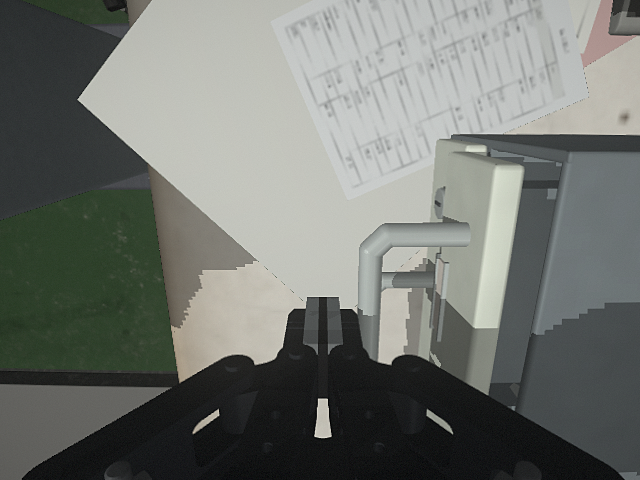

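>>> {"op": "send_rows", "data": {
  "steps": [0,0,0.003,0,0,0,0.006,0,0,0,0.009,0,0,0,0.012,0]
}}

```text
t: 3.4
tool_pos: [0.4632, -0.096, 0.0796]
tcp_rot: [-1.211, 1.213, -1.203]
ft_force: [-12.2, -0.5, 8.3]
opening: 0.002
```

>>> {"op": "send_rows", "data": {
  "steps": [0,0,0.002,0,0,0,0.004,0]
}}

```text
t: 3.57
tool_pos: [0.4632, -0.0959, 0.0793]
tcp_rot: [-1.219, 1.22, -1.197]
ft_force: [-15.9, -1.8, 14.1]
opening: -0.0
```

```bash
python3 - <<'E'
from h import *
im=capture("wrist");cv2.imwrite("pics/w4.png",im[:,:,::-1])
im=capture("top");cv2.imwrite("pics/t4.png",cv2.resize(im[140:300,320:500,::-1],None,fx=4,fy=3.75,interpolation=cv2.INTER_CUBIC))
E
```

```text
(no output)
```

View pics/w4.png

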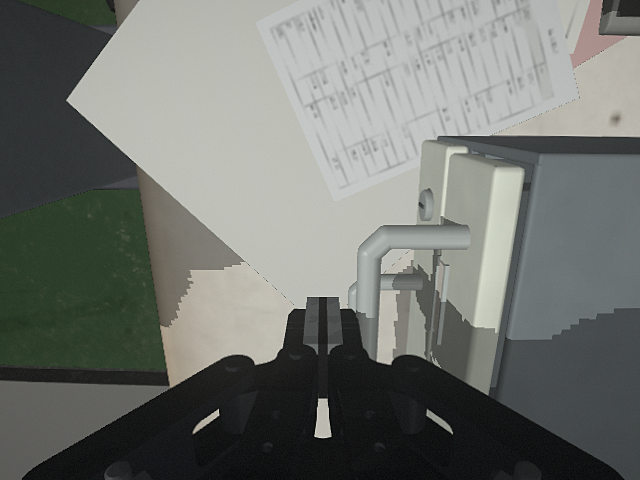

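View pics/t4.png

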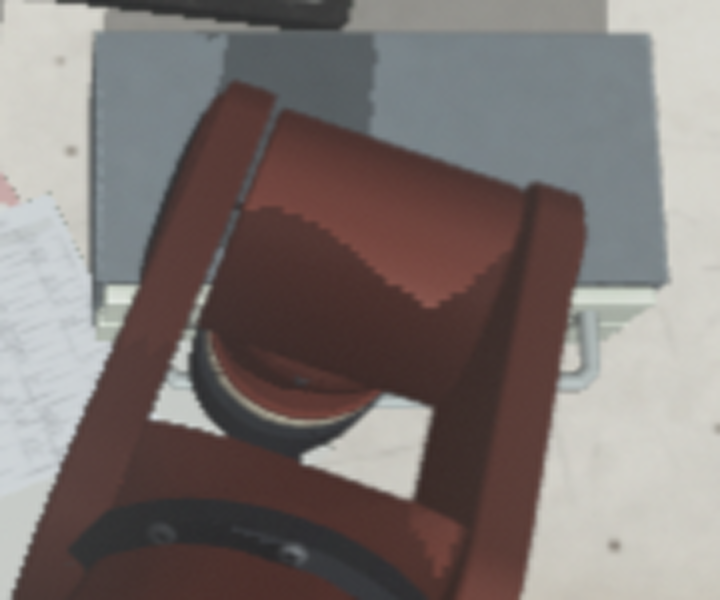

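>>> {"op": "send_rows", "data": {
  "steps": [0,0,0.003,0,0,0,0.006,0]
}}

```text
t: 3.83
tool_pos: [0.4632, -0.0958, 0.079]
tcp_rot: [-1.231, 1.231, -1.187]
ft_force: [-23.3, -2.3, 21.3]
opening: -0.004
```

>>> {"op": "send_rows", "data": {
  "steps": [0,0,-0.01,0,0,-0.02,-0.025,0,0,-0.055,-0.03,0,0,-0.09,-0.03,0,0.03,-0.12,-0.025,0,0.065,-0.12,-0.015,0,0.1,-0.12,-0.01,0,0.13,-0.12,0,0,0.13,-0.12,0,0],
  "jaw": 0.27
}}

```text
t: 4.58
tool_pos: [0.47, -0.2319, 0.1997]
tcp_rot: [-1.229, 1.228, -1.197]
ft_force: [0.2, 0.1, -0.8]
opening: 0.271
```

```bash
python3 - <<'E'
from h import *
go([.48,-.221,.15],0)
np.save("w5.npy",camera_info("wrist"))
im=capture("wrist");cv2.imwrite("pics/w5.png",im[:,:,::-1])
im=capture("top");cv2.imwrite("pics/t5.png",cv2.resize(im[140:300,320:500,::-1],None,fx=4,fy=3.75,interpolation=cv2.INTER_CUBIC))
E
```

```text
shift mm [-11.   49.4  11.4] turn 0.01 | tcp [ 0.47   -0.2319  0.1997] yaw 0.03 t 4.5833 F [ 0.2  0.1 -0.8] op 0.271
```

View pics/w5.png

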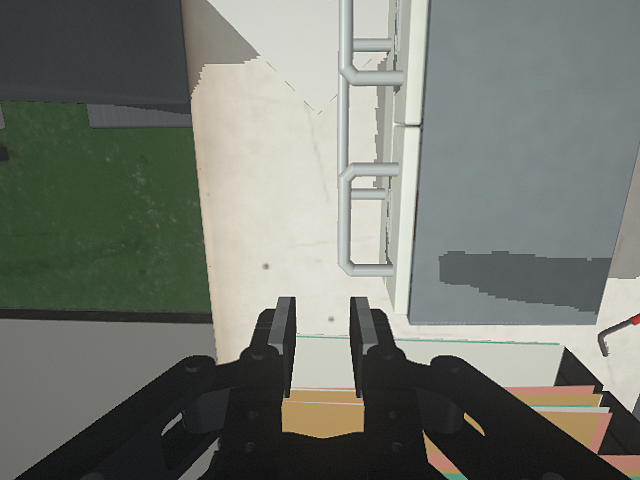

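View pics/t5.png

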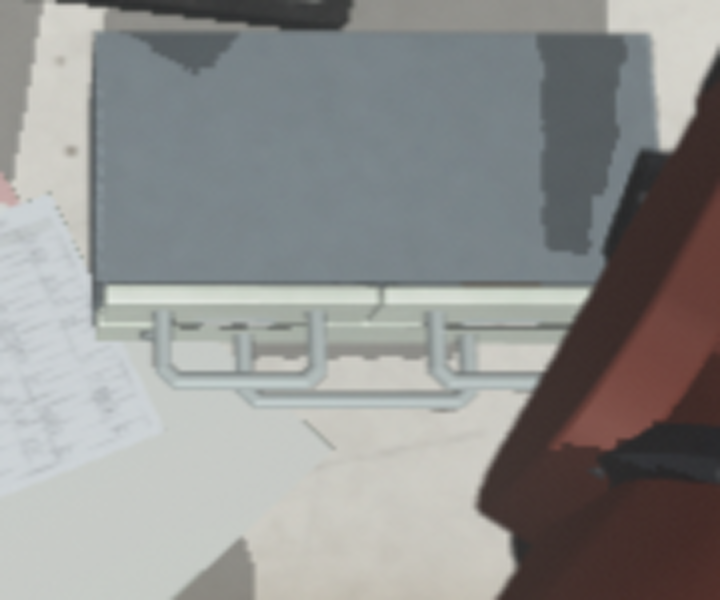

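```bash
python3 - <<'E'
from h import *
np.set_printoptions(precision=4,suppress=True)
p,R,s=tw();print(R.as_matrix())
c=np.load("w5.npy",allow_pickle=True).item()
for p in [(344,40),(345,170),(344,220),(344,265),(372,167),(375,271)]: print(p,onz(c,p,.092))
print(onz(c,(425,20),.114),onz(c,(411,320),.114))
f=lambda x,y:(320+x/4,140+y/3.75);t=camera_info("top")
print("LH",onz(t,f(170,381),.092),onz(t,f(320,381),.092))
E
```

```text
[[ 0.0022 -0.0304  0.9995]
 [-1.      0.0046  0.0024]
 [-0.0046 -0.9995 -0.0304]]
(344, 40) [ 0.48   -0.1066  0.092 ]
(345, 170) [ 0.4821 -0.1843  0.092 ]
(344, 220) [ 0.4821 -0.2184  0.092 ]
(344, 265) [ 0.4828 -0.2517  0.092 ]
(372, 167) [ 0.4998 -0.1822  0.092 ]
(375, 271) [ 0.5051 -0.2561  0.092 ]
[ 0.5228 -0.1004  0.114 ] [ 0.5287 -0.2829  0.114 ]
LH [ 0.4781 -0.0601  0.092 ] [ 0.4789 -0.1297  0.092 ]
```

```bash
python3 - <<'E'
from h import *
go([.4815,-.220,.125],1)
go([.4815,-.220,.079],1)
E
```

```text
shift mm [-6.9 73.  15.7] turn -0.17 | tcp [ 0.468  -0.2273  0.1984] yaw 0.14 t 4.6833 F [0.7 0.1 0.3] op 0.274
shift mm [ -6.7 119.   17.1] turn -0.17 | tcp [ 0.468  -0.2273  0.1984] yaw 0.14 t 4.6833 F [0.7 0.1 0.3] op 0.274
```

>>> {"op": "send_rows", "data": {
  "steps": [-0.003,0.025,0.008,-0.1,-0.007,0.05,0.0155,-0.17,-0.007,0.073,0.0157,-0.17,-0.007,0.073,0.0157,-0.17]
}}

```text
t: 5.02
tool_pos: [0.4778, -0.2161, 0.1198]
tcp_rot: [-1.239, 1.229, -1.169]
ft_force: [-1.9, 0.6, -0.2]
opening: 0.272
```

```bash
python3 - <<'E'
from h import *
go([.4815,-.220,.079],1)
im=capture("wrist");cv2.imwrite("pics/w6.png",im[:,:,::-1])
E
```

```text
shift mm [ 4.5 40.5  5.2] turn 0.02 | tcp [ 0.4778 -0.2161  0.1198] yaw 1.09 t 5.0167 F [-1.9  0.6 -0.2] op 0.272
```

View pics/w6.png

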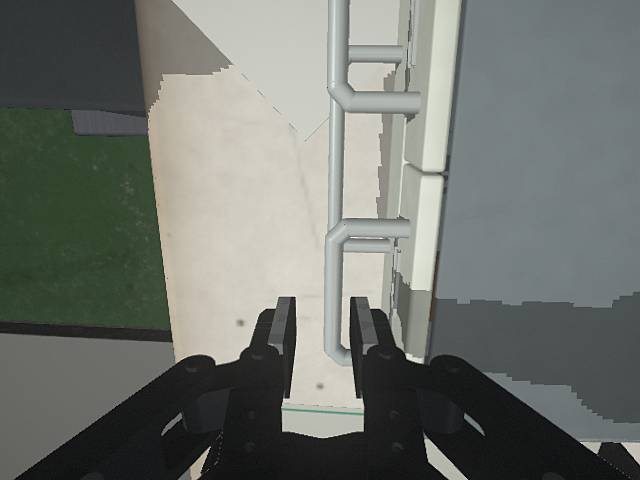

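>>> {"op": "send_rows", "data": {
  "steps": [0.004,0,0.004,0,0.004,0.015,0.005,0,0.004,0.03,0.005,0,0.004,0.04,0.005,0,0.004,0.04,0.005,0]
}}

```text
t: 5.48
tool_pos: [0.4819, -0.22, 0.0811]
tcp_rot: [-1.238, 1.228, -1.17]
ft_force: [-0.9, -1.1, -0.4]
opening: 0.268
```

```bash
python3 - <<'E'
from h import *
go([.4815,-.220,.079],1)
im=capture("wrist");cv2.imwrite("pics/w7.png",im[:,:,::-1])
E
```

```text
shift mm [-0.   2.1 -0.3] turn 0.02 | tcp [ 0.4819 -0.22    0.0811] yaw 1.09 t 5.4833 F [-0.9 -1.1 -0.4] op 0.268
```

View pics/w7.png

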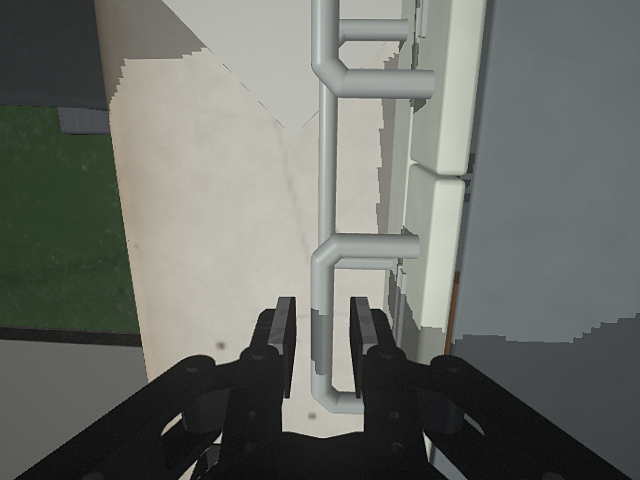

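>>> {"op": "send_rows", "data": {
  "steps": [0,0.004,0,0,0,0.004,0,0,0,0.004,0,0,0,0.004,0,0,0,0.004,0,0,0,0.004,0,0],
  "jaw": 0
}}

```text
t: 6.03
tool_pos: [0.4815, -0.221, 0.0792]
tcp_rot: [-1.24, 1.228, -1.17]
ft_force: [-5.4, -0.6, 4.6]
opening: 0.075
```

>>> {"op": "send_rows", "data": {
  "steps": [0,0,-0.006,0,0,0,-0.012,0,0,0.0005,-0.02,0,0,0.001,-0.028,0,0,0.001,-0.036,0,0,0.0015,-0.044,0,0,0.0015,-0.052,0,0,0.002,-0.06,0,0,0.002,-0.068,0,0,0.0025,-0.076,0]
}}

```text
t: 6.87
tool_pos: [0.4042, -0.2217, 0.0793]
tcp_rot: [-1.24, 1.23, -1.169]
ft_force: [2.7, 2.9, -6.6]
opening: 0.078
```

```bash
python3 - <<'E'
from h import *
go([.3965,-.2225,.080],1)
print(readout.read_state()["wrist_torque"],tw()[1].as_matrix()[:,1])
im=capture("wrist");cv2.imwrite("pics/w8.png",im[:,:,::-1])
E
```

```text
shift mm [ 0.6 -0.4 -7.7] turn 0.01 | tcp [ 0.4042 -0.2217  0.0793] yaw 1.07 t 6.8667 F [ 2.7  2.9 -6.6] op 0.078
[ 0.41349582 -0.4619545  -0.12596823] [-0.04006026  0.00969269 -0.99915025]
```

View pics/w8.png

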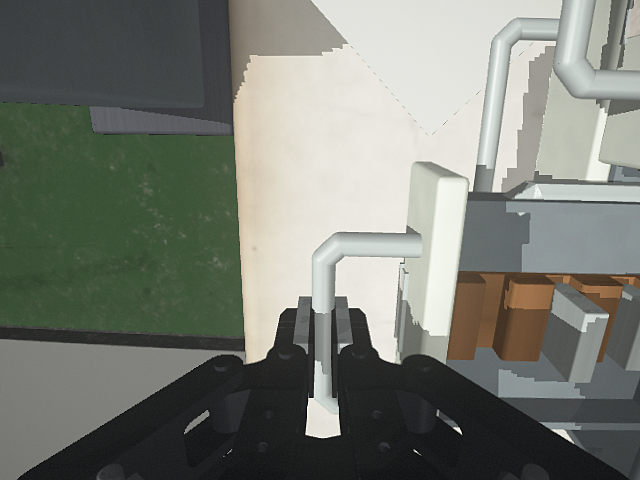

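>>> {"op": "send_rows", "data": {
  "steps": [0,0,-0.004,0,0,0,-0.008,0,0,0,-0.01,0]
}}

```text
t: 7.17
tool_pos: [0.3963, -0.2219, 0.0795]
tcp_rot: [-1.233, 1.225, -1.176]
ft_force: [19.5, 3.9, -22.7]
opening: 0.076
```

>>> {"op": "send_rows", "data": {
  "steps": [0,0,-0.003,0,0,0,-0.006,0]
}}

```text
t: 7.33
tool_pos: [0.3964, -0.2219, 0.0795]
tcp_rot: [-1.219, 1.215, -1.187]
ft_force: [27.2, 4.3, -29.4]
opening: 0.078
```

```bash
python3 - <<'E'
from h import *
go([.3965,-.2225,.080],1)
print(readout.read_state()["wrist_torque"],tw()[1].as_matrix()[:,1])
E
```

```text
shift mm [ 0.6 -0.5  0.1] turn -0.06 | tcp [ 0.3964 -0.2219  0.0795] yaw 0.7 t 7.3333 F [ 27.2   4.3 -29.4] op 0.078
[ 0.74245735 -4.59381248 -0.11293311] [-0.01428215  0.00821813 -0.99986423]
```

>>> {"op": "send_rows", "data": {
  "steps": [0,0,-0.002,0,0,0,-0.0035,0]
}}

```text
t: 7.5
tool_pos: [0.3966, -0.2219, 0.0794]
tcp_rot: [-1.212, 1.208, -1.194]
ft_force: [18.2, 3.8, -20.7]
opening: 0.076
```

```bash
python3 - <<'E'
from h import *
go([.3965,-.2225,.080],1)
print(readout.read_state()["wrist_torque"],tw()[1].as_matrix()[:,1])
E
```

```text
shift mm [ 0.6 -0.6 -0.1] turn -0.08 | tcp [ 0.3966 -0.2219  0.0794] yaw 0.6 t 7.5 F [ 18.2   3.8 -20.7] op 0.076
[ 0.54116647 -2.82702034  0.02237076] [-0.00411726  0.00748829 -0.99996349]
```

>>> {"op": "send_rows", "data": {
  "steps": [0,0,0,0,0,0,0,0,0,0,0,0,0,0,0,0],
  "jaw": 0.25
}}

```text
t: 7.83
tool_pos: [0.397, -0.2229, 0.0806]
tcp_rot: [-1.213, 1.206, -1.195]
ft_force: [1.5, 0.2, -0.9]
opening: 0.251
```

>>> {"op": "send_rows", "data": {
  "steps": [0,-0.015,0,0,0,-0.04,0,0,0,-0.08,0,0,0,-0.12,0,0,-0.02,-0.13,0.01,0,-0.05,-0.13,0.03,0,-0.09,-0.13,0.06,0,-0.09,-0.13,0.06,0]
}}

```text
t: 8.5
tool_pos: [0.4591, -0.1299, 0.2127]
tcp_rot: [-1.211, 1.201, -1.195]
ft_force: [0.3, 0.1, -1.0]
opening: 0.254
```

```bash
python3 - <<'E'
from h import *
go([.5371,.0862,.15],18)
print(tw()[1].as_matrix()[:,1])
for n in ["wrist","top","scene"]:
    np.save(n+"9.npy",camera_info(n));im=capture(n);cv2.imwrite(f"pics/{n}9.png",im[:,:,::-1])
E
```

```text
shift mm [-214.6   64.1   80.9] turn -3.44 | tcp [ 0.4591 -0.1299  0.2127] yaw 0.8 t 8.5 F [ 0.3  0.1 -1. ] op 0.254
[ 6.62236511e-04  6.27053883e-03 -9.99980121e-01]
```

View pics/wrist9.png

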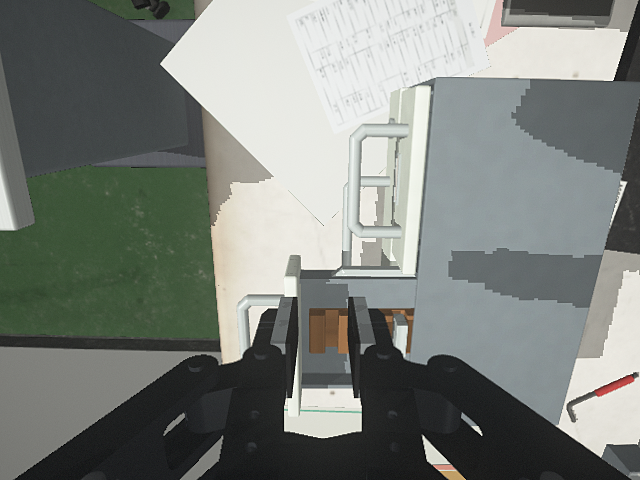

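View pics/top9.png

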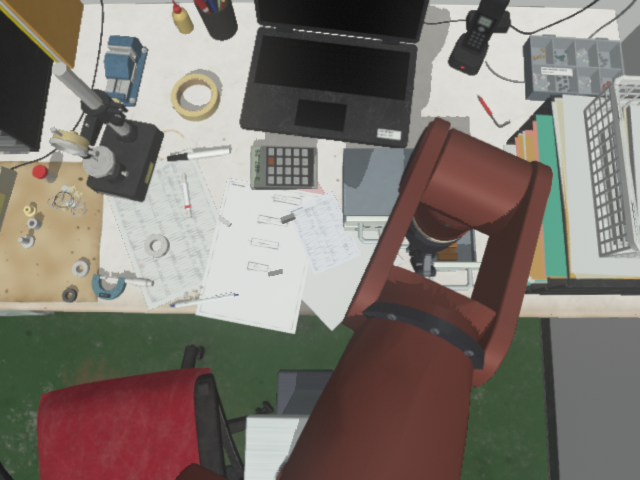

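```bash
python3 - <<'E'
from h import *
go([.535,.04,.18],15)
E
```

```text
shift mm [-171.8   31.6   81. ] turn -2.85 | tcp [ 0.4564 -0.133   0.2111] yaw 0.75 t 8.65 F [-0.6 -0.2 -0.9] op 0.254
```

>>> {"op": "send_rows", "data": {
  "steps": [-0.03,0,0.015,-0.5,-0.06,0,0.03,-1,-0.09,0,0.045,-1.5,-0.12,0.01,0.06,-2,-0.15,0.02,0.07,-2.5,-0.172,0.03,0.081,-2.8,-0.172,0.03,0.081,-2.8],
  "jaw": 0.4
}}

```text
t: 9.23
tool_pos: [0.5343, 0.0417, 0.1792]
tcp_rot: [-1.321, 1.023, -1.008]
ft_force: [-0.5, -1.1, 0.1]
opening: 0.399
```

```bash
python3 - <<'E'
from h import *
go([.5371,.0862,.15],18)
n="wrist";np.save(n+"10.npy",camera_info(n));im=capture(n);cv2.imwrite(f"pics/{n}10.png",im[:,:,::-1])
E
```

```text
shift mm [-42.   29.4  14.3] turn -0.62 | tcp [0.5343 0.0417 0.1792] yaw 14.9 t 9.2333 F [-0.5 -1.1  0.1] op 0.399
```

View pics/wrist10.png

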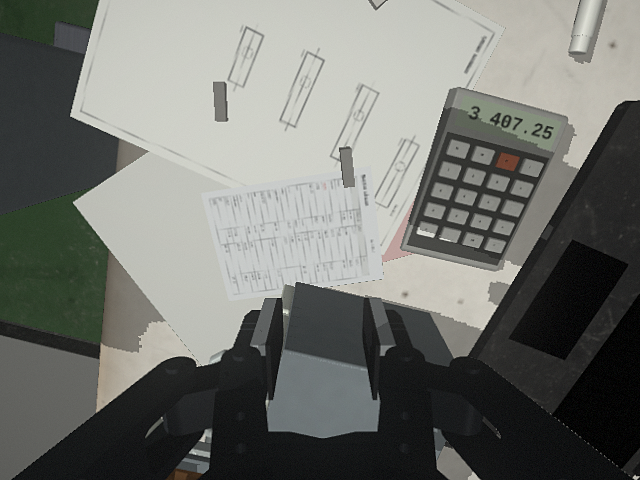

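```bash
python3 - <<'E'
from h import *
im=cv2.imread("pics/wrist10.png")
cv2.imwrite("pics/w10a.png",cv2.resize(im[135:200,310:385],None,fx=9,fy=9,interpolation=cv2.INTER_NEAREST))
E
```

```text
(no output)
```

View pics/w10a.png

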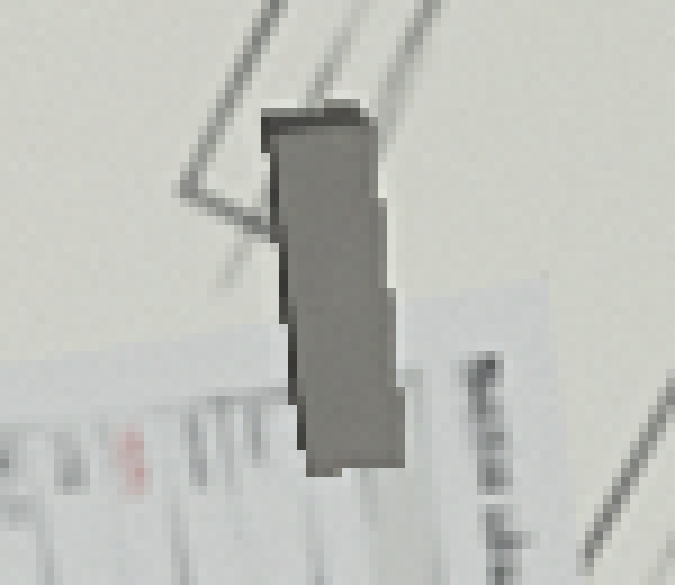

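```bash
python3 - <<'E'
from h import *
c=np.load("wrist10.npy",allow_pickle=True).item()
P=[onz(c,(310+x/9-.5,135+y/9-.5),.025)[:2] for x,y in [(273,136),(377,122),(404,466),(306,475)]]
P=np.array(P);print(P.round(4),P.mean(0))
print(np.linalg.norm(np.roll(P,-1,0)-P,axis=1))
d=(P[0]+P[1]-P[2]-P[3]);yl=np.degrees(np.arctan2(d[1],d[0]));print("long axis",yl,"thin yaw",yl-90)
m=P.mean(0)
go([m[0],m[1],.07],yl-90)
E
```

```text
[[0.5317 0.1011]
 [0.54   0.1046]
 [0.5506 0.0767]
 [0.5424 0.0737]] [0.54115924 0.08902074]
[0.00896879 0.02979675 0.00867015 0.02945441]
long axis 111.15409171414531 thin yaw 21.15409171414531
shift mm [-45.  110.   20.2] turn -1.26 | tcp [0.534  0.04   0.1799] yaw 14.83 t 9.2833 F [-0.9 -0.1  0.6] op 0.398
```

>>> {"op": "send_rows", "data": {
  "steps": [-0.015,0.03,0.007,-0.4,-0.03,0.06,0.014,-0.8,-0.045,0.09,0.02,-1.26,-0.045,0.11,0.02,-1.26,-0.045,0.11,0.02,-1.26,-0.045,0.11,0.02,-1.26],
  "jaw": 0.35
}}

```text
t: 9.78
tool_pos: [0.5398, 0.087, 0.0692]
tcp_rot: [-1.365, 0.944, -0.927]
ft_force: [-0.4, 0.2, 0.4]
opening: 0.351
```

```bash
python3 - <<'E'
from h import *
go([.5412,.0890,.014],21.15)
n="wrist";np.save(n+"11.npy",camera_info(n));im=capture(n);cv2.imwrite(f"pics/{n}11.png",im[:,:,::-1])
cv2.imwrite("pics/w11a.png",cv2.resize(im[270:420,230:420,::-1],None,fx=4,fy=4))
E
```

```text
shift mm [-1.  55.2  2.6] turn -0.03 | tcp [0.5398 0.087  0.0692] yaw 21.02 t 9.7833 F [-0.4  0.2  0.4] op 0.351
```

View pics/w11a.png

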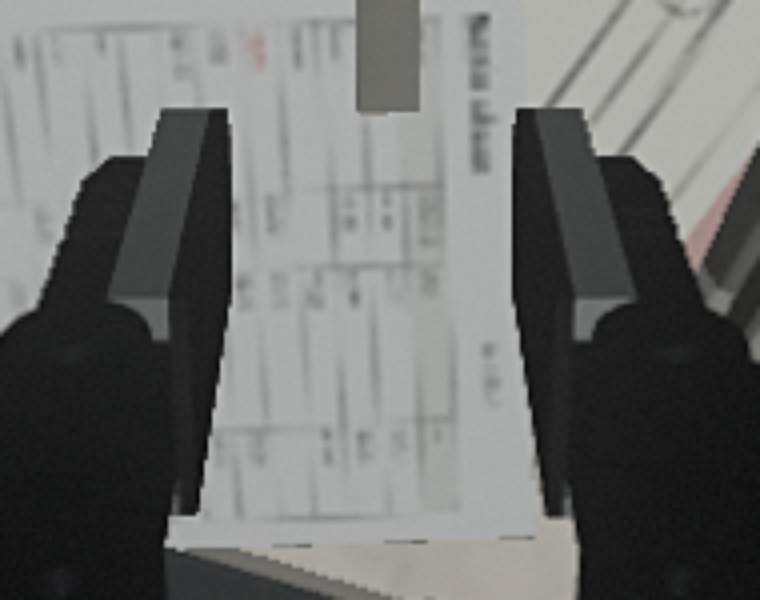

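>>> {"op": "send_rows", "data": {
  "steps": [-0.001,0.015,0.0026,0,-0.001,0.03,0.0026,0,-0.001,0.045,0.0026,0,-0.001,0.055,0.0026,0,-0.001,0.055,0.0026,0]
}}

```text
t: 10.25
tool_pos: [0.5429, 0.0882, 0.0158]
tcp_rot: [-1.363, 0.943, -0.93]
ft_force: [-0.0, -0.3, -0.1]
opening: 0.351
```

```bash
python3 - <<'E'
from h import *
go([.5412,.0890,.014],21.15)
n="wrist";np.save(n+"12.npy",camera_info(n));im=capture(n)
cv2.imwrite("pics/w12a.png",cv2.resize(im[270:420,230:420,::-1],None,fx=4,fy=4))
E
```

```text
shift mm [-1.4  1.8 -1.3] turn -0.04 | tcp [0.5429 0.0882 0.0158] yaw 20.94 t 10.25 F [-0.  -0.3 -0.1] op 0.351
```

View pics/w12a.png

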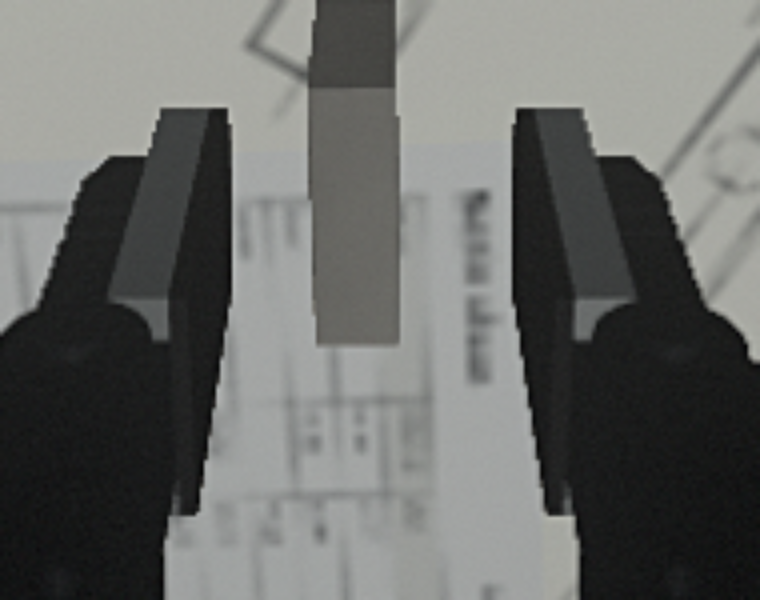

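>>> {"op": "send_rows", "data": {
  "steps": [0,0.002,-0.0015,0,0,0.002,-0.0015,0,0,0.002,-0.0015,0]
}}

```text
t: 10.55
tool_pos: [0.543, 0.0877, 0.0157]
tcp_rot: [-1.361, 0.941, -0.931]
ft_force: [0.0, 0.3, 0.5]
opening: 0.346
```

>>> {"op": "send_rows", "data": {
  "steps": [0,0,0,0,0,0,0,0,0,0,0,0,0,0,0,0,0,0,0,0],
  "jaw": 0
}}

```text
t: 10.97
tool_pos: [0.5438, 0.0878, 0.0166]
tcp_rot: [-1.36, 0.939, -0.932]
ft_force: [-0.5, -0.2, 6.3]
opening: 0.081
```

```bash
python3 - <<'E'
from h import *
go([.5412,.0890,.014],21.15)
n="wrist";np.save(n+"13.npy",camera_info(n));im=capture(n)
cv2.imwrite("pics/w13a.png",cv2.resize(im[270:420,230:420,::-1],None,fx=4,fy=4))
E
```

```text
shift mm [-2.1  2.6 -2. ] turn -0.04 | tcp [0.5438 0.0878 0.0166] yaw 20.95 t 10.9667 F [-0.5 -0.2  6.3] op 0.081
```

View pics/w13a.png

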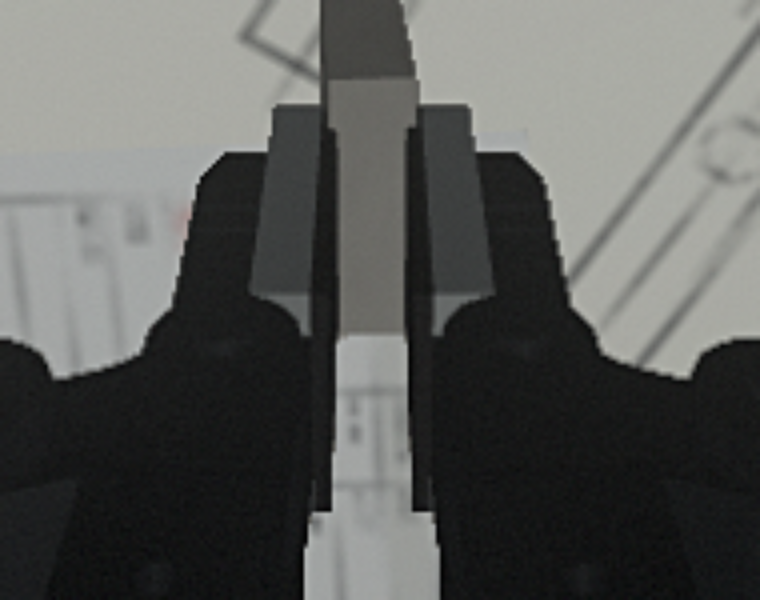

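```bash
python3 - <<'E'
from h import *
c=np.load("wrist13.npy",allow_pickle=True).item()
P=np.array([onz(c,(230+x/4-.4,270+y/4-.4),.025) for x,y in [(328,81),(418,78),(407,333),(338,333)]])
p,R,s=tw();print(R.inv().apply(P-p).round(4)*1000)
E
```

```text
[[-16.7  -8.3  -3.9]
 [-17.1  -8.4   4.9]
 [ 12.3  -8.5   4.1]
 [ 12.3  -8.5  -3.1]]
```

>>> {"op": "send_rows", "data": {
  "steps": [0,-0.01,0,0,0,-0.03,0,0,0,-0.03,0,0]
}}

```text
t: 11.27
tool_pos: [0.5465, 0.0879, 0.0496]
tcp_rot: [-1.357, 0.935, -0.935]
ft_force: [1.7, 0.8, -0.3]
opening: 0.082
```

```bash
python3 - <<'E'
from h import *
go([.5412,.0890,.19],1)
n="wrist";np.save(n+"14.npy",camera_info(n));im=capture(n)
cv2.imwrite("pics/w14a.png",cv2.resize(im[270:420,230:420,::-1],None,fx=4,fy=4))
n="scene";im=capture(n)
cv2.imwrite("pics/s14a.png",cv2.resize(im[200:350,200:400,::-1],None,fx=4,fy=4))
E
```

```text
shift mm [  -3.2 -140.4   -4.1] turn 3.99 | tcp [0.5465 0.0879 0.0496] yaw 20.95 t 11.2667 F [ 1.7  0.8 -0.3] op 0.082
```

View pics/w14a.png

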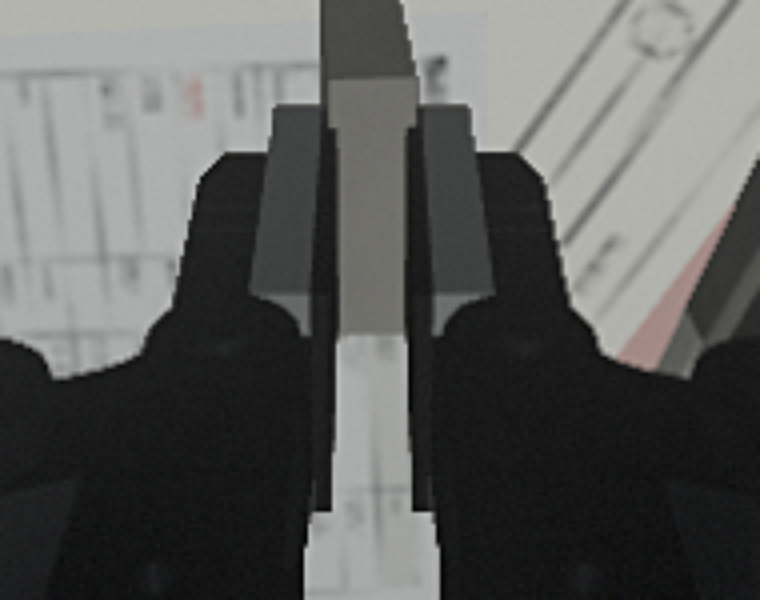

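View pics/s14a.png

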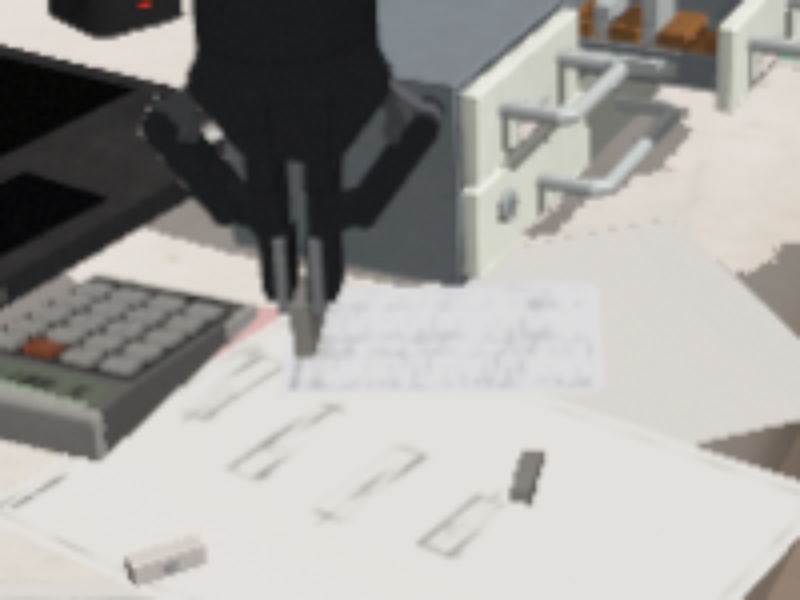

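```bash
python3 - <<'E'
from h import *
print(tw()[1].as_matrix()[:,1])
go([.4676,-.220,.19],1)
E
```

```text
[-0.00126769  0.00284962 -0.99999514]
shift mm [ 259.4 -143.5 -182.1] turn 3.99 | tcp [0.5448 0.0878 0.0473] yaw 20.95 t 11.3667 F [-0.   0.4 -0.1] op 0.078
```

>>> {"op": "send_rows", "data": {
  "steps": [0,-0.03,0,0,0,-0.06,0,0,0,-0.1,0,0,0,-0.14,0,0,0,-0.14,0,0]
}}

```text
t: 11.78
tool_pos: [0.5505, 0.0877, 0.1958]
tcp_rot: [-1.349, 0.926, -0.942]
ft_force: [1.9, 0.0, 0.1]
opening: 0.084
```

```bash
python3 - <<'E'
from h import *
print(tw()[1].as_matrix()[:,1])
go([.4676,-.220,.19],1)
E
```

```text
[ 0.01396827  0.00338049 -0.99989672]
shift mm [ 257.6    3.6 -187.5] turn 3.99 | tcp [0.5505 0.0877 0.1958] yaw 20.96 t 11.7833 F [1.9 0.  0.1] op 0.084
```

>>> {"op": "send_rows", "data": {
  "steps": [0.027,0,-0.019,0.4,0.054,0,-0.038,0.8,0.081,0,-0.057,1.2,0.108,0,-0.076,1.6,0.135,0,-0.095,2.0,0.162,0,-0.114,2.5,0.19,0,-0.133,3.0,0.216,0,-0.152,3.5,0.243,0,-0.171,4.0,0.243,0,-0.171,4.0]
}}

```text
t: 12.62
tool_pos: [0.4759, -0.2052, 0.1926]
tcp_rot: [-1.205, 1.193, -1.207]
ft_force: [0.5, 0.1, -0.4]
opening: 0.084
```

```bash
python3 - <<'E'
from h import *
print(tw()[1].as_matrix()[:,1])
go([.4676,-.220,.16],1)
n="wrist";np.save(n+"15.npy",camera_info(n));im=capture(n)
cv2.imwrite("pics/w15.png",im[:,:,::-1])
E
```

```text
[ 1.19911585e-02  7.90772330e-04 -9.99927791e-01]
shift mm [14.7 32.4 -8.9] turn -0.08 | tcp [ 0.4759 -0.2052  0.1926] yaw 0.6 t 12.6167 F [ 0.5  0.1 -0.4] op 0.084
```

View pics/w15.png

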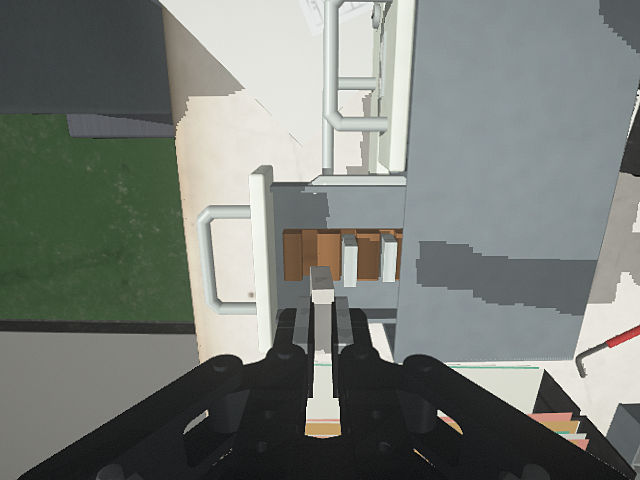

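```bash
python3 - <<'E'
import cv2
im=cv2.imread("pics/w15.png")
cv2.imwrite("pics/w15a.png",cv2.resize(im[200:310,260:410],None,fx=5,fy=5,interpolation=cv2.INTER_CUBIC))
E
```

```text
(no output)
```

View pics/w15a.png

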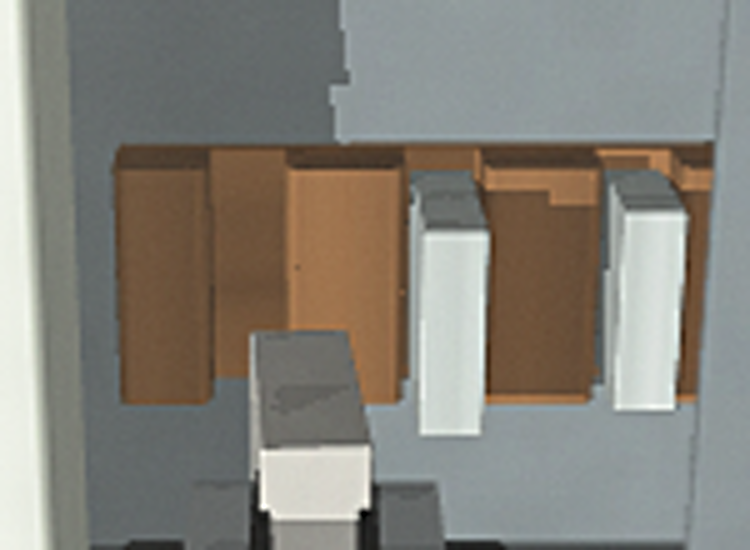

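```bash
python3 - <<'E'
from h import *
c=np.load("wrist15.npy",allow_pickle=True).item()
g=lambda x,y,z:(onz(c,(260+x/5-.4,200+y/5-.4),z)*1000).round(1)
print("lip",g(212,170,.084),g(288,170,.084),g(212,400,.084),g(288,400,.084))
print("rack",g(116,170,.084),g(122,402,.084))
print("floor",g(212,152,.074),g(288,152,.074),g(214,378,.074))
print("b2 top",g(418,230,.102),g(487,230,.102),g(480,435,.102),g(420,435,.102))
print("b3",g(618,210,.102),g(686,210,.102),g(676,410,.102),g(614,410,.102))
h=lambda x,y,z:(onz(c,(x,y),z)*1000).round(1)
print("handle",h(205,260,.092),h(218,260,.092),h(230,211,.092),h(230,308,.092))
p,R,s=tw()
for x,y,z in [(262,447,.025-.0166),(370,445,.025-.0166),(250,332,-.0166),(345,332,-.0166)]:
    o,d=ray(c,(260+x/5-.4,200+y/5-.4)); k=(p[2]+z-o[2])/d[2]; print("blk",(R.inv().apply(o+k*d-p)*1000).round(1))
E
```

```text
lip [ 463.1 -201.8   84. ] [ 473.7 -201.7   84. ] [ 462.9 -236.9   84. ] [ 474.  -236.8   84. ]
rack [ 449.7 -201.9   84. ] [ 449.8 -237.3   84. ]
floor [ 462.7 -202.2   74. ] [ 473.7 -202.1   74. ] [ 462.8 -237.8   74. ]
b2 top [ 490.8 -204.2  102. ] [ 499.9 -204.2  102. ] [ 500.1 -233.7  102. ] [ 492.  -233.8  102. ]
b3 [ 517.  -201.2  102. ] [ 525.9 -201.2  102. ] [ 526.7 -229.9  102. ] [ 518.2 -229.9  102. ]
handle [ 396.1 -219.    92. ] [ 405.2 -218.9   92. ] [ 415.8 -184.    92. ] [ 411.  -256.2   92. ]
blk [-14.6  -8.4  -4.4]
blk [-14.7  -8.3   4. ]
blk [-14.   16.6  -6.2]
blk [-14.   16.7   2.4]
```

```bash
python3 - <<'E'
from h import *
go([.4690,-.220,.112],1)
E
```

```text
shift mm [17.6 80.3 -8.7] turn -0.06 | tcp [ 0.4765 -0.2026  0.1924] yaw 0.69 t 12.6667 F [ 0.4  1.7 -0.9] op 0.082
```

>>> {"op": "send_rows", "data": {
  "steps": [0.009,0.015,-0.004,0,0.0175,0.03,-0.0085,0,0.0175,0.05,-0.0087,0,0.0175,0.07,-0.0087,0,0.0175,0.08,-0.0087,0,0.0175,0.08,-0.0087,0]
}}

```text
t: 13.17
tool_pos: [0.4666, -0.2173, 0.1085]
tcp_rot: [-1.205, 1.199, -1.196]
ft_force: [-1.0, -0.0, -0.8]
opening: 0.082
```

```bash
python3 - <<'E'
from h import *
print(tw()[1].as_matrix()[:,1])
go([.4690,-.220,.107],1)
for n in ["wrist","scene"]:
    np.save(n+"16.npy",camera_info(n));im=capture(n);cv2.imwrite(f"pics/{n}16.png",im[:,:,::-1])
    a=im[210:360,230:420] if n=="wrist" else im[150:270,270:430]
    cv2.imwrite(f"pics/{n}16a.png",cv2.resize(a[:,:,::-1],None,fx=4,fy=4,interpolation=cv2.INTER_CUBIC))
E
```

```text
[ 0.00590564  0.00849487 -0.99994648]
shift mm [2.8 1.5 2.4] turn -0.05 | tcp [ 0.4666 -0.2173  0.1085] yaw 0.76 t 13.1667 F [-1.  -0.  -0.8] op 0.082
```

View pics/wrist16a.png

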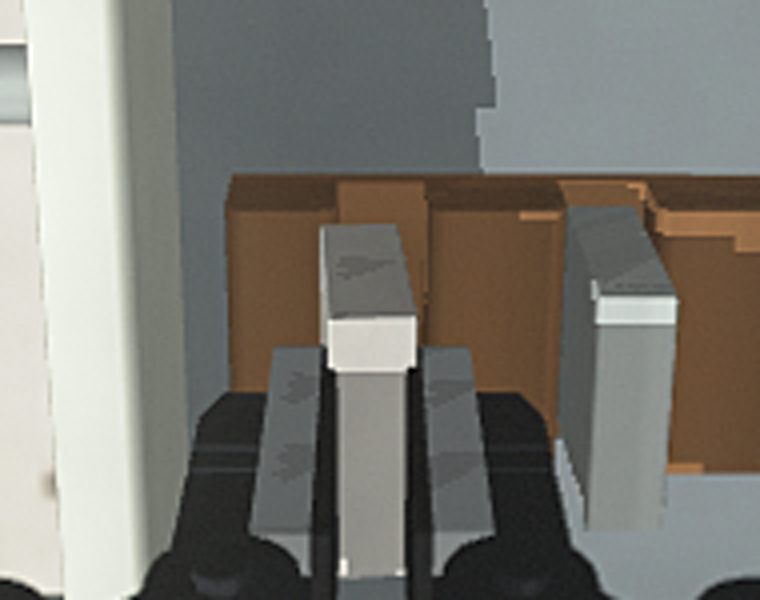

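View pics/scene16a.png

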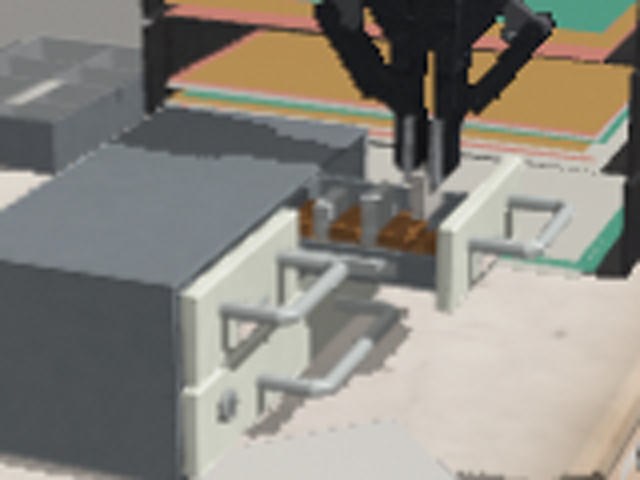

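```bash
python3 - <<'E'
from h import *
c=np.load("wrist16.npy",allow_pickle=True).item()
g=lambda x,y,z:(onz(c,(230+x/4-.4,210+y/4-.4),z)*1000).round(1)
print("blk bot",g(322,226,.0919),g(397,225,.0919))
print("blk top",g(328,319,.1169),g(414,318,.1169))
print("lip",g(337,211,.084),g(428,211,.084),g(229,211,.084))
print("b2",g(597,297,.102),g(674,297,.102),g(659,529,.102))
E
```

```text
blk bot [ 461.  -200.6   91.9] [ 469.5 -200.4   91.9]
blk top [ 462.2 -200.4  116.9] [ 470.6 -200.2  116.9]
lip [ 462.6 -201.8   84. ] [ 473.4 -201.7   84. ] [ 449.7 -202.    84. ]
b2 [ 491.1 -204.5  102. ] [ 499.5 -204.4  102. ] [ 500.1 -233.6  102. ]
```

>>> {"op": "send_rows", "data": {
  "steps": [0.004,0.002,0.0026,0,0.004,0.003,0.0026,0,0.004,0.004,0.0026,0]
}}

```text
t: 13.52
tool_pos: [0.4728, -0.2236, 0.1091]
tcp_rot: [-1.203, 1.191, -1.203]
ft_force: [0.0, 0.7, 0.7]
opening: 0.08
```

```bash
python3 - <<'E'
from h import *
print(tw()[1].as_matrix()[:,1])
go([.4690,-.221,.107],1)
for n in ["wrist"]:
    np.save(n+"17.npy",camera_info(n));im=capture(n);cv2.imwrite(f"pics/{n}17.png",im[:,:,::-1])
    a=im[210:360,230:420] if n=="wrist" else im[150:270,270:430]
    cv2.imwrite(f"pics/{n}17a.png",cv2.resize(a[:,:,::-1],None,fx=4,fy=4,interpolation=cv2.INTER_CUBIC))
E
```

```text
[ 0.01352976  0.00336468 -0.99990281]
shift mm [-2.7  2.  -3.8] turn -0.05 | tcp [ 0.4728 -0.2236  0.1091] yaw 0.76 t 13.5167 F [0.  0.7 0.7] op 0.08
```

View pics/wrist17a.png

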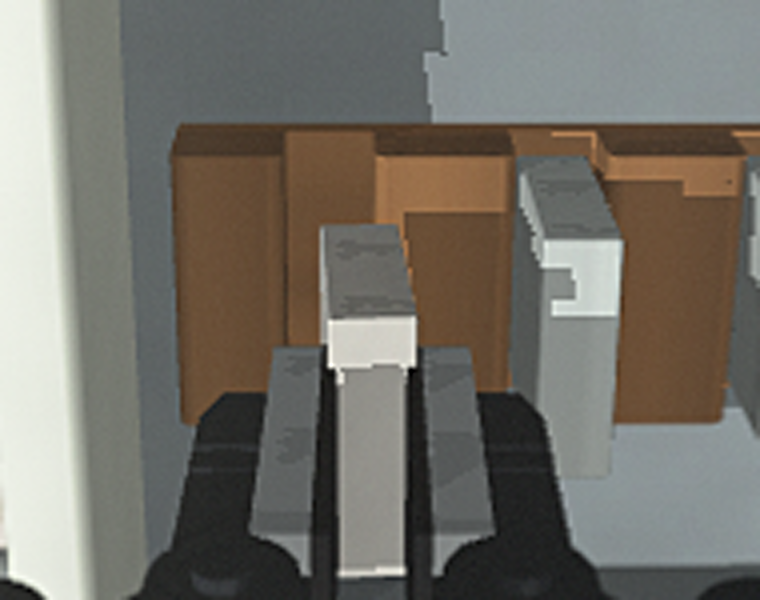

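>>> {"op": "send_rows", "data": {
  "steps": [0,0,0,0,0,0,0,0]
}}

```text
t: 13.73
tool_pos: [0.4727, -0.2236, 0.1092]
tcp_rot: [-1.203, 1.191, -1.204]
ft_force: [0.4, -0.2, -1.7]
opening: 0.081
```

```bash
python3 - <<'E'
from h import *
s=readout.read_state();print(s["joint_velocities"],s["qpos"])
go([.4690,-.221,.107],1)
E
```

```text
[-1.05258665e-05  2.12926935e-03  3.30883901e-03  5.64605869e-04
 -1.23963019e-04 -2.50174113e-04] [-0.58218967  0.13658414  1.95560559  0.01189873  1.03990986 -0.60131855]
shift mm [-2.7  2.1 -3.7] turn -0.05 | tcp [ 0.4727 -0.2236  0.1092] yaw 0.75 t 13.7333 F [ 0.4 -0.2 -1.7] op 0.081
```

>>> {"op": "send_rows", "data": {
  "steps": [0,0,-0.002,0,0,0,-0.002,0,0,0,-0.002,0,0,0,-0.002,0]
}}

```text
t: 14.07
tool_pos: [0.4706, -0.2237, 0.1092]
tcp_rot: [-1.203, 1.191, -1.204]
ft_force: [-0.3, -0.4, -0.8]
opening: 0.083
```

>>> {"op": "send_rows", "data": {
  "steps": [0,0,0,0,0,0,0,0,0,0,0,0,0,0,0,0]
}}

```text
t: 14.4
tool_pos: [0.4706, -0.2236, 0.1091]
tcp_rot: [-1.203, 1.191, -1.204]
ft_force: [0.4, 0.2, 0.1]
opening: 0.08
```

```bash
python3 - <<'E'
from h import *
c=np.load("wrist17.npy",allow_pickle=True).item()
g=lambda x,y,z:(onz(c,(230+x/4-.4,210+y/4-.4),z)*1000).round(1)
zb=.1091-.0166
print("blk bot",g(321,226,zb),g(397,225,zb))
print("lip",g(285,155,.084),g(376,155,.084),g(174,155,.084))
print("b2",g(543,239,.102),g(622,239,.102),g(609,477,.102))
go([.4690,-.221,.107],1);print(tw()[1].as_matrix()[:,1])
E
```

```text
blk bot [ 467.3 -207.    92.5] [ 475.9 -206.8   92.5]
lip [ 462.8 -201.5   84. ] [ 473.6 -201.4   84. ] [ 449.7 -201.6   84. ]
b2 [ 491.3 -204.5  102. ] [ 499.9 -204.4  102. ] [ 500.4 -233.8  102. ]
shift mm [-2.7  2.1 -1.6] turn -0.05 | tcp [ 0.4706 -0.2236  0.1091] yaw 0.75 t 14.4 F [0.4 0.2 0.1] op 0.08
[ 0.01360852  0.00337608 -0.9999017 ]
```

>>> {"op": "send_rows", "data": {
  "steps": [-0.0023,0,-0.0013,0,-0.0023,0,-0.0013,0,-0.0023,0.004,-0.0013,0,-0.0023,0.006,-0.0014,0,-0.0023,0.006,-0.0014,0]
}}

```text
t: 14.82
tool_pos: [0.4688, -0.221, 0.1023]
tcp_rot: [-1.203, 1.192, -1.202]
ft_force: [-0.7, 0.0, -0.8]
opening: 0.081
```

```bash
python3 - <<'E'
from h import *
go([.4693,-.2213,.0906],1);print(tw()[1].as_matrix()[:,1])
for n in ["wrist"]:
    np.save(n+"18.npy",camera_info(n));im=capture(n)
    a=im[210:360,230:420]
    cv2.imwrite(f"pics/{n}18a.png",cv2.resize(a[:,:,::-1],None,fx=4,fy=4,interpolation=cv2.INTER_CUBIC))
E
```

```text
shift mm [ 0.4 11.7  0.4] turn -0.05 | tcp [ 0.4688 -0.221   0.1023] yaw 0.75 t 14.8167 F [-0.7  0.  -0.8] op 0.081
[ 0.01240339  0.00421247 -0.9999142 ]
```

View pics/wrist18a.png

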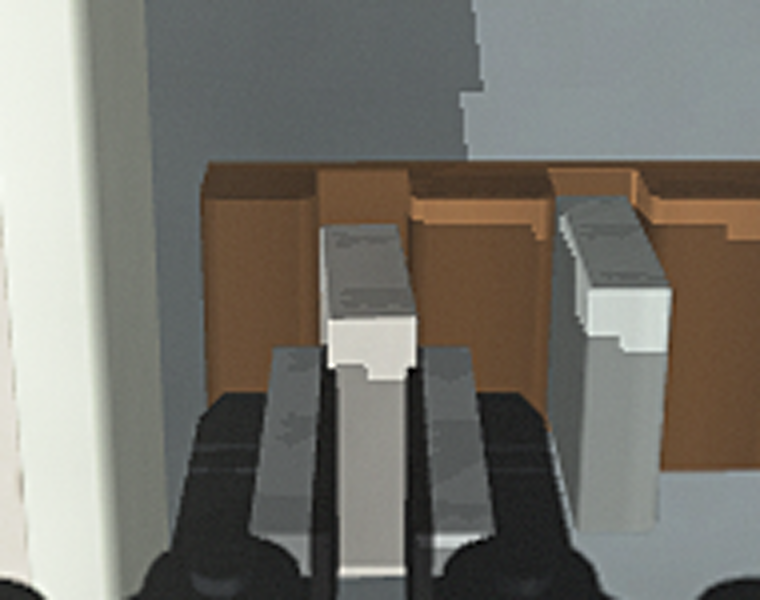

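>>> {"op": "send_rows", "data": {
  "steps": [0,0.002,0.0005,0,0,0.004,0.0004,0,0,0.006,0.0004,0,0,0.008,0.0004,0,0,0.008,0.0004,0,0,0.008,0.0004,0]
}}

```text
t: 15.37
tool_pos: [0.4692, -0.221, 0.0943]
tcp_rot: [-1.203, 1.193, -1.202]
ft_force: [0.2, 0.6, -0.6]
opening: 0.074
```

```bash
python3 - <<'E'
from h import *
go([.4693,-.2213,.0906],1);print(tw()[1].as_matrix()[:,1])
for n in ["wrist"]:
    np.save(n+"19.npy",camera_info(n));im=capture(n)
    a=im[210:360,230:420]
    cv2.imwrite(f"pics/{n}19a.png",cv2.resize(a[:,:,::-1],None,fx=4,fy=4,interpolation=cv2.INTER_CUBIC))
E
```

```text
shift mm [0.4 3.7 0. ] turn -0.05 | tcp [ 0.4692 -0.221   0.0943] yaw 0.74 t 15.3667 F [ 0.2  0.6 -0.6] op 0.074
[ 0.0122195   0.00426373 -0.99991625]
```

View pics/wrist19a.png

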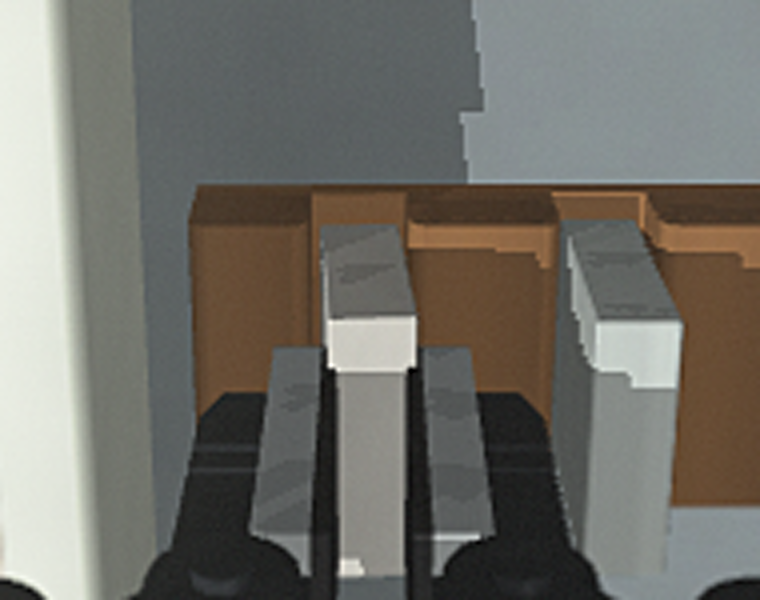

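>>> {"op": "send_rows", "data": {
  "steps": [0,0.001,0,0,0,0.002,0,0,0,0.003,0,0,0,0.003,0,0,0,0.003,0,0]
}}

```text
t: 15.83
tool_pos: [0.4693, -0.221, 0.0913]
tcp_rot: [-1.203, 1.193, -1.202]
ft_force: [-0.8, -0.2, -0.7]
opening: 0.078
```

>>> {"op": "send_rows", "data": {
  "steps": [0,0.001,0,0,0,0.002,0,0,0,0.002,0,0]
}}

```text
t: 16.08
tool_pos: [0.4696, -0.2211, 0.09]
tcp_rot: [-1.203, 1.192, -1.203]
ft_force: [-1.4, 0.9, 3.5]
opening: 0.078
```

>>> {"op": "send_rows", "data": {
  "steps": [0,0.001,0,0,0,0.002,0,0,0,0.002,0,0]
}}

```text
t: 16.33
tool_pos: [0.4708, -0.2212, 0.0899]
tcp_rot: [-1.201, 1.191, -1.204]
ft_force: [-0.9, 2.7, 8.7]
opening: 0.078
```

>>> {"op": "send_rows", "data": {
  "steps": [0,0,-0.0005,0,0,0,-0.001,0,0,0,-0.001,0,0,0,-0.001,0],
  "jaw": 0.14
}}

```text
t: 16.67
tool_pos: [0.4696, -0.2211, 0.0895]
tcp_rot: [-1.201, 1.192, -1.203]
ft_force: [0.1, -1.1, -0.7]
opening: 0.14
```

```bash
python3 - <<'E'
from h import *
go([.4693,-.2213,.15],1)
for n in ["wrist"]:
    np.save(n+"20.npy",camera_info(n));im=capture(n)
    a=im[210:360,230:420]
    cv2.imwrite(f"pics/{n}20a.png",cv2.resize(a[:,:,::-1],None,fx=4,fy=4,interpolation=cv2.INTER_CUBIC))
E
```

```text
shift mm [ -0.1 -60.5   0.6] turn -0.06 | tcp [ 0.4696 -0.2211  0.0895] yaw 0.72 t 16.6667 F [ 0.1 -1.1 -0.7] op 0.14
```

View pics/wrist20a.png

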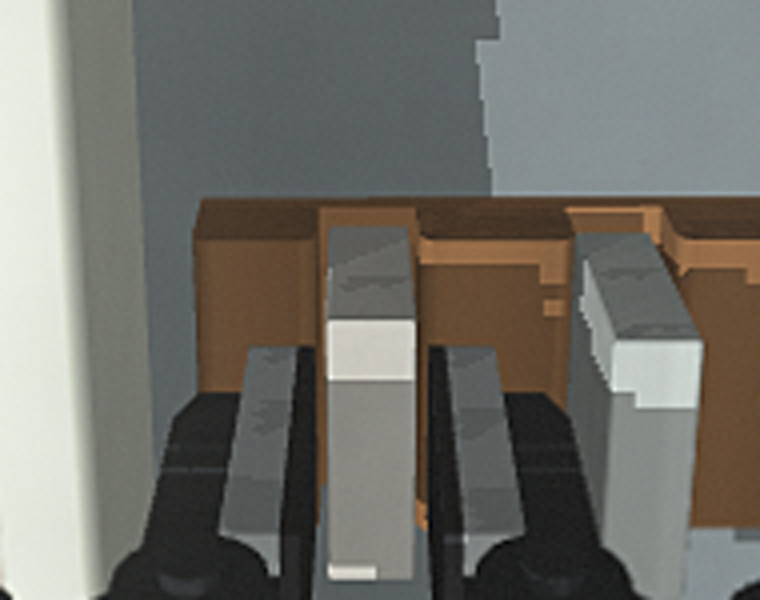

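>>> {"op": "send_rows", "data": {
  "steps": [0,-0.004,0,0,0,-0.01,0.0001,0,0,-0.02,0.0002,0,0,-0.04,0.0005,0,0,-0.07,0.0008,0,0,-0.1,0.0012,0,0,-0.13,0.0012,0,0,-0.13,0.0012,0]
}}

```text
t: 17.38
tool_pos: [0.4731, -0.2244, 0.2285]
tcp_rot: [-1.198, 1.178, -1.215]
ft_force: [0.9, -1.0, 0.1]
opening: 0.141
```

```bash
python3 - <<'E'
from h import *
go([.4693,-.2213,.15],1)
for n in ["wrist","scene"]:
    np.save(n+"21.npy",camera_info(n));im=capture(n);cv2.imwrite(f"pics/{n}21.png",im[:,:,::-1])
    a=im[200:310,240:400] if n=="wrist" else im[150:300,230:430]
    cv2.imwrite(f"pics/{n}21a.png",cv2.resize(a[:,:,::-1],None,fx=4,fy=4,interpolation=cv2.INTER_CUBIC))
E
```

```text
shift mm [-3.4 78.3 -5.8] turn -0.05 | tcp [ 0.4731 -0.2244  0.2285] yaw 0.73 t 17.3833 F [ 0.9 -1.   0.1] op 0.141
```

View pics/wrist21.png

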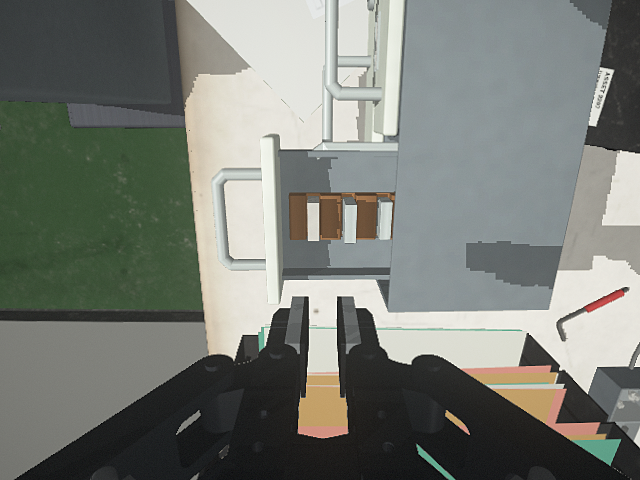

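View pics/scene21a.png

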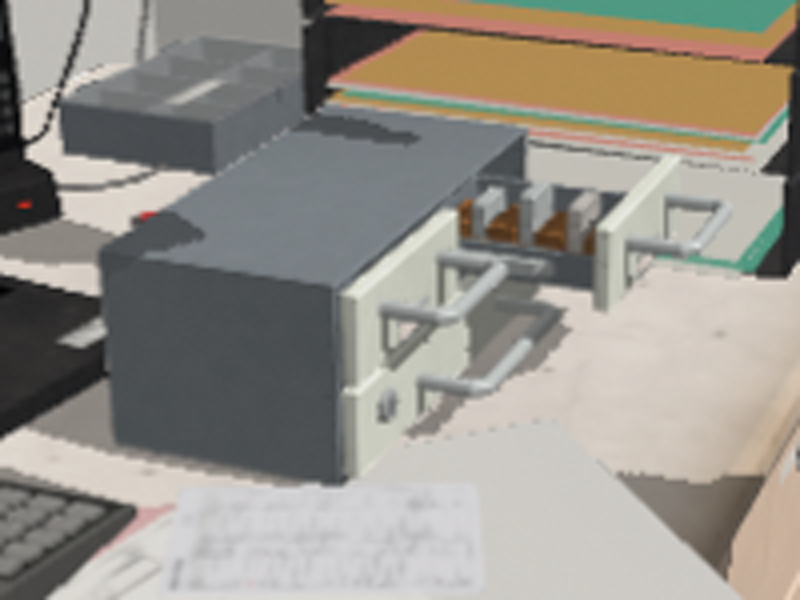

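```bash
python3 - <<'E'
from h import *
c=np.load("wrist21.npy",allow_pickle=True).item()
im=cv2.imread("pics/wrist21.png");cv2.imwrite("pics/w21b.png",cv2.resize(im[130:310,200:410],None,fx=3.5,fy=3.3,interpolation=cv2.INTER_CUBIC))
h=lambda x,y,z:(onz(c,(x,y),z)*1000).round(1)
print("R handle",h(212,220,.092),h(224,220,.092));print("L handle",h(328,60,.092))
E
```

```text
R handle [ 392.4 -219.8   92. ] [ 401.6 -219.7   92. ]
L handle [ 479.  -106.7   92. ]
```

View pics/w21b.png

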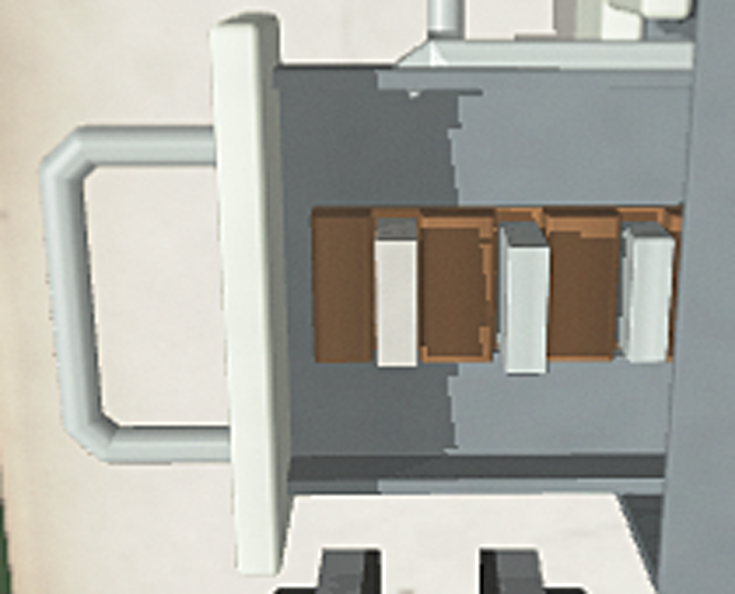

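```bash
python3 - <<'E'
from h import *
a=capture("top")[:,:,::-1];b=cv2.imread("pics/top0.png")
print(np.abs(a.astype(int)-b)[265:280,262:290].max(),np.abs(a.astype(int)-b)[212:230,215:235].max())
cv2.imwrite("pics/top22.png",np.ascontiguousarray(a))
s=readout.read_state();print(s["t"],s["ft_force"],s["joint_velocities"].round(3))
arm.close_job()
E
```

```text
38 22
17.5333 [-0.30198977  0.32279501 -0.59372531] [ 0.     0.028  0.039 -0.     0.001  0.001]
the job is handed in; nothing more can be done
```

The job is done and handed in at 17.5 s of the 61 s allowed. No verdict was reported.

- **Left drawer:** I pushed it home until it stopped moving at about 23 N. My last wrist picture puts its handle at x ≈ 0.479 m, in line with where the right handle sat when shut.
- **Right drawer:** I gripped its handle and pulled until it hit the stop, after 85 mm of travel. It was still there at the end, with the handle at about 0.397 m, and I left it out.
- **Tall block:** I lowered it into the front slot until it met the floor, about 9 N at the height expected for full depth. I released it and lifted straight off. The last pictures show it upright, between the ends of the rack and in line with the two blocks behind.
- **Small blocks:** I never went near them. A before/after comparison of the top view showed pixel differences of up to 38 and 22 levels around them. I put this down to shifted shadows, but I did not measure their positions again.

**Disagreements along the way:**
- The top and wrist cameras disagreed by 3–5 mm on the block's starting position. I used the wrist camera.
- One wrist estimate of the right handle was 4 mm off the gripped position.
- One small sideways move before the insertion overshot by about 3 mm. I let the arm settle, corrected it, and checked in the camera before lowering.
- In the grip the block leaned 2–3°, and it stood upright once released.

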